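# Tip a batch of shafts into the tray and dock it

### The arm

A 6-joint arm with a two-finger parallel gripper is mounted at the origin on the work surface; the furniture and walls round the work are solid. World frame = base frame: x ahead of the robot, y to its left, z up, the work surface at z = 0. Lengths are in mm, angles in degrees, forces in N, time in s.
With the tool pointing down it reaches from about 350 to 850 mm from the base axis. Payload 8.1 kg.
Tool frame: the origin (TCP) lies at the very end of the fingers, on their centre line; the grasp point (between the pads) lies 19 mm behind it (pinch_z is the z of the grasp point in the tool frame, in mm); z points along the fingers, y is the direction in which the jaws open and shut (so a half turn about z gives the same grasp; the last joint's range is limited). The gripper opens to 85 mm and grips with 20 to 120 N. Pads are 22 mm wide; open, the fingers measure 114 mm over their backs; the gripper's body (76 mm by 85 mm) begins 54 mm behind the grasp point. The pads swing forward as they close: fully open they stand 13 mm farther back than shut.
Start: joints at [-75.883, 7.471, 85.268, -0, 87.261, -4.893], TCP at [195.467, -567.272, 231.292] pointing down, gripper open.
Joint ranges: [-169.43, 169.43], [-51.17, 129.36], [1.28, 143.12], [-76.62, 256.62], [0, 156.53], [-152.29, 152.29]. Speed limits (degrees/s): [136.94, 136.94, 159.86, 180, 180, 180].

### API

Orientations are given as [roll, pitch, yaw] about the fixed x, y, z axes, in that order (R = Rz(yaw) Ry(pitch) Rx(roll)).
In Python, from bench import * gives the robot as it stands.
- The arm moves only by the shell command python3 -m creep 'ROWS' [FORCE]. ROWS is a JSON object of lists of equal length, an entry for each row: "translation": the shift along the tool's x, y, z in mm, a list of three; "rotation": the turn, a rotation vector about the tool's x, y, z in rad, a list of three; "claw": the finger opening in mm, from 0 to 85.4. In form: {"translation": [[dx, dy, dz], ...], "rotation": [[ax, ay, az], ...], "claw": [claw, ...]}. A call has 1 to 10 rows; each row shifts and turns the commanded pose from where the row before left it, along the tool's axes as they then stand; what a row does not reach is not made up. A row lasts 1/10 s, in which the tool goes at most 50 mm and 8.59 degrees, less where a joint would pass 70% of its speed; a pose out of reach is approached as far as the arm can. A call is refused whole if a number of a shift passes 50 or a number of a turn 0.15, either way. A call with a gripper value outside its range is refused whole. The fingers move at their own pace and stop on an object; FORCE is the grip in N (left out, the last holds). Time passes only in rows, so rows that do not move let the fingers close. It gives the time, the measured TCP pose, the force and the opening at its end, in the units of the state.
- sense(): the state, without advancing time (a new reading comes with each control period).
- snapshot(name): name is "side" or "top" or "wrist"; returns a dict with "frame" (384x512x3 uint8, red, green, blue), "intrinsics" (3x3 intrinsics, pixels), "dist" ([k1, k2, p1, p2, k3] as OpenCV has them; the pictures are not rectified), "extrinsics" (4x4, takes a point from camera to world coordinates). Camera axes: x right, y up, looking along -z (the intrinsics and any distortion apply to the point x, -y, -z); pixel columns grow to the right and rows downward; lengths in mm; the calibration is good to about 2 mm. A picture is of the moment at which its call begins. There is no depth.
- hand_in(): hands the job in, once; it reports no verdict.
The state is a dict: "time": time; "joint_pos": joint angles; "qd": joint speeds; "joint_efforts": joint torques, N m; "tool_pos": TCP position; "tcp_rot": TCP orientation; "ft_force": force on the tool from outside, world axes, zero at the start; "wrist_torque": the same for the moment, N m; "finger_gap": finger opening in mm.
Only numpy, scipy, OpenCV 4.12 (cv2) and the standard library are available. Lean on these libraries where they do the work, as an engineer would, in place of code of your own. Each camera call takes 0.05 s, during which the arm holds its last target.

### The job

Slide the empty blue tray into the yellow-marked bay under the lip of the green tipper and lay every loose steel shaft in the tipper's bucket; then push the red bar over past the latch until the bucket stops, so the shafts drop into the tray, and let the bucket swing back home. Slide the tray with all the shafts lying in it into the grey dock until it is fully home against the back stop, and let go; keep the tray flat on the bench throughout and leave the other things where they are.

Things in the scene. Friction and masses are not known exactly. Their poses are not given: they have to be found in the camera images.
- tipper: Green stand, fixed. Origin on the bench under the middle of the bucket's hinge line; +x along the hinge, +y from the hinge towards the bucket's closed back, z up. Hinge 90 mm above the bench. Base plate 196 mm (x), y = -6 to 102 mm, 12 mm high; end posts at x = +-86 mm, up to z = 102 mm; latch housing at x = -90 mm, y = 52 to 96 mm, up to z = 130 mm. Nothing on the bench at y < -6 mm.
- bucket (a joint): Tipping angle of the bucket, rad: 0 = home, level and latched; 1.35 = end stop. Positive tips its open lip down towards the tipper's -y side (over the bay). Spring loaded: let go anywhere, it swings back to 0 by itself in about a second. The spring latch (yellow nose at the -x end) makes the start stiff: about 9 to 13 N of level push at the red bar breaks it out, it gives way by 0.25 rad, then 5 to 9 N holds it. Shafts slide out from about 0.7 to 1.1 rad.
- bucket_in (a point): On the bucket's inner floor, axes as the tipper's at angle 0 (turns with the bucket). At angle 0 it lies 45 mm to +y of the hinge line and 90 mm above the bench. The sheet-metal bucket inside: x = +-68 mm; y from the open lip at -79 mm to the back wall at +49 mm; end and back walls 52 mm high (end walls 24 mm high for y < -33 mm), no wall at the lip. A 120 mm shaft goes in lying along x.
- push_bar (a point): Middle of the red round push bar (50 mm long along the tipper's x, 16 mm diameter) on the bucket's lever at the tipper's +x end. It circles the hinge line at a radius of 130 mm: at joint angle q it is at y = 130 sin(0.70 - q), z = 90 + 130 cos(0.70 - q) mm, x = 125 mm in the tipper's frame. The lever joins its inner end at x = 100 mm; its outer end is free. Push it towards -y with shut fingertips reaching below it; one level straight line serves.
- bay (a point): Middle of the tray bay on the bench, 75 mm to -y of the hinge line, axes as the tipper's; marked by yellow corner paint on its -y side. The tray's origin belongs here, its x axis along the tipper's x (handle towards -x). It is free to slide in along x or y; the bucket lip hangs over the bay's +y edge, 86 mm above the bench at home and about 55 mm tipped, reaching 34 mm to -y of the hinge line at home.
- tray: Blue open tray, loose, 0.45 kg: box 158 (x) by 118 (y) by 40 mm high outside, walls and floor 4 to 5 mm. Origin at the bench level under the middle of the box. Its only handle stands at the -x end. Sliding it on the bench takes about 2 to 8 N, loaded; more than about 15 N means it has met a stop.
- tray_handle (a point): Grip point of the tray's black upright handle blade: 40 mm long (along tray x), 12 mm thick (along tray y), from 33 to 83 mm above the bench; the point is 117 mm to -x of the tray's origin and 62 mm up. Axes as the tray's. Pinch it from above, fingers closing along the tray's y.
- dock: Grey slotted dock, fixed to the bench (place and yaw vary). Origin on the bench in the middle of its mouth; the slot runs along its +x. Slot 126 mm wide between side walls 60 mm high, whose inward top strips leave 102 mm open above and clear 55 mm below; flared guides stand 26 mm out in front of the mouth. Stop face at x = 160 mm, back block to x = 190 mm, 90 mm high. The tray goes in box first and is fully home with its origin at x = 81 mm; its handle then stays outside.
- shaft_a: Turned steel shaft, 120 mm long (its own y), 15 mm thick, about 0.09 kg, lying on the left of the bench; origin on its underside, mid length. From two to four shafts are present (absent: None).
- shaft_b: Turned steel shaft, 120 mm long (its own y), 15 mm thick, about 0.09 kg, lying on the left of the bench; origin on its underside, mid length. From two to four shafts are present (absent: None).
- shaft_c: Turned steel shaft, 120 mm long (its own y), 15 mm thick, about 0.09 kg, lying on the left of the bench; origin on its underside, mid length. From two to four shafts are present (absent: None).
- shaft_d: Turned steel shaft, 120 mm long (its own y), 15 mm thick, about 0.09 kg, lying on the left of the bench; origin on its underside, mid length. From two to four shafts are present (absent: None).
- gearhead_a: Bystander: black gearhead with a yellow shaft cap, 80x61x60 mm, loose, far left of the bench.
- gearhead_b: Bystander: black gearhead with a yellow shaft cap, 80x61x60 mm, loose, at the near right.
- tin: Bystander: flat round tin, 67 mm across, 36 mm high, loose, at the near left.
There are look-alikes about, which are no part of the job. What is shaped like the shaft_d but orange or pink is not meant.

How it is judged (in metres and radians):
On the way, in this order (a step that is already met when the one before it is completed fails the run):
1. the tray stands in the bay and all shafts lie in the latched bucket (x of tray in the frame of bay between -0.025 and 0.025 m and y of tray in the frame of bay between -0.025 and 0.02 m and angle between the x axis of tray and the x axis of tipper, either way round below 0.2 rad and x of shaft_a in the frame of bucket_in between -0.075 and 0.075 m and y of shaft_a in the frame of bucket_in between -0.08 and 0.055 m and z of shaft_a in the frame of bucket_in between -0.01 and 0.055 m and x of shaft_b in the frame of bucket_in between -0.075 and 0.075 m and y of shaft_b in the frame of bucket_in between -0.08 and 0.055 m and z of shaft_b in the frame of bucket_in between -0.01 and 0.055 m and x of shaft_c in the frame of bucket_in between -0.075 and 0.075 m and y of shaft_c in the frame of bucket_in between -0.08 and 0.055 m and z of shaft_c in the frame of bucket_in between -0.01 and 0.055 m and x of shaft_d in the frame of bucket_in between -0.075 and 0.075 m and y of shaft_d in the frame of bucket_in between -0.08 and 0.055 m and z of shaft_d in the frame of bucket_in between -0.01 and 0.055 m and value of joint bucket below 0.08 rad), for 0.2 s.
2. the bucket is pushed over past its latch to its stop (value of joint bucket above 1.2 rad), for 0.1 s.
3. the bucket is back home and all shafts lie in the tray (value of joint bucket below 0.08 rad and x of shaft_a in the frame of tray between -0.079 and 0.079 m and y of shaft_a in the frame of tray between -0.059 and 0.059 m and z of shaft_a in the frame of tray between -0.005 and 0.045 m and x of shaft_b in the frame of tray between -0.079 and 0.079 m and y of shaft_b in the frame of tray between -0.059 and 0.059 m and z of shaft_b in the frame of tray between -0.005 and 0.045 m and x of shaft_c in the frame of tray between -0.079 and 0.079 m and y of shaft_c in the frame of tray between -0.059 and 0.059 m and z of shaft_c in the frame of tray between -0.005 and 0.045 m and x of shaft_d in the frame of tray between -0.079 and 0.079 m and y of shaft_d in the frame of tray between -0.059 and 0.059 m and z of shaft_d in the frame of tray between -0.005 and 0.045 m), for 0.2 s.
4. the loaded tray is fully home in the dock (x of tray in the frame of dock above 0.073 m and y of tray in the frame of dock between -0.009 and 0.009 m and angle between the x axis of tray and the x axis of dock, either way round below 0.08 rad and x of shaft_a in the frame of tray between -0.079 and 0.079 m and y of shaft_a in the frame of tray between -0.059 and 0.059 m and z of shaft_a in the frame of tray between -0.005 and 0.045 m and x of shaft_b in the frame of tray between -0.079 and 0.079 m and y of shaft_b in the frame of tray between -0.059 and 0.059 m and z of shaft_b in the frame of tray between -0.005 and 0.045 m and x of shaft_c in the frame of tray between -0.079 and 0.079 m and y of shaft_c in the frame of tray between -0.059 and 0.059 m and z of shaft_c in the frame of tray between -0.005 and 0.045 m and x of shaft_d in the frame of tray between -0.079 and 0.079 m and y of shaft_d in the frame of tray between -0.059 and 0.059 m and z of shaft_d in the frame of tray between -0.005 and 0.045 m), for 0.2 s.
At the end, for the whole second after the job is handed in: The tray is fully home in the dock (origin within about 8 mm of the back-stop position of x = 81 mm, 9 mm sideways, 0.08 rad), flat, let go and at rest; every present shaft lies inside the tray; the bucket is back home (under 0.08 rad); gearheads and tin within 30 mm of where they stood (all of step 4 and value of joint bucket below 0.08 rad and linear speed of tray below 0.01 m/s and angle between tray's own z axis and vertical below 0.08 rad and linear speed of each of shaft_a, shaft_b, shaft_c, shaft_d below 0.02 m/s and distance of each of gearhead_a, gearhead_b, tin from where it was at the start of the episode below 0.03 m); the robot touches nothing.
It fails at once if the tray is lifted off the bench (origin over 30 mm high) (height (world z) of tray above 0.03 m).
It fails at once if the tray is tipped (angle between tray's own z axis and vertical above 0.4 rad).
It fails at once if a bystander (gearhead or tin) is pushed more than 30 mm (distance of any of gearhead_a, gearhead_b, tin from where it was at the start of the episode above 0.03 m).
Of shaft_a, shaft_b, shaft_c, shaft_d only 2 to 4 are there at a start; the rules pass over those that are not, and their reading is None.
At some moment in a run one of tray may be knocked a few centimetres aside while the robot is not near it.
Once in a run the grip may slacken for a moment while it holds something.
It also fails if it takes over 210 s, if anything falls off the work surface, if the arm or the gripper's body presses on something with over 40 N, if the wrist force passes 120 N, or if a joint passes its speed limit or range.

## Working session

There is one attempt and no reset: what is moved stays moved. The work goes in short steps, Python scripts to look and compute and a shell command to move; the robot and the scene stay as the last step left them, time stands still between calls to the robot, and variables do not carry over. Pictures are saved under pics/ and viewed, and the job is handed in when it is done.

```bash
ls; mkdir -p pics; cat > h.py <<'E'
import numpy as np, cv2
from bench import *
def save(name,fn):
    s=snapshot(name); cv2.imwrite('pics/'+fn+'.png',s['frame'][:,:,::-1]); np.savez('pics/'+fn+'.npz',**{k:np.array(v) for k,v in s.items()}); return s
def load(fn): return dict(np.load('pics/'+fn+'.npz'))
def ray(s,uv):
    p=cv2.undistortPoints(np.array([[uv]],float),np.array(s['intrinsics'],float),np.array(s['dist'],float))[0,0]
    E=np.array(s['extrinsics'],float); d=E[:3,:3]@np.array([p[0],-p[1],-1.]); return E[:3,3],d
def onz(s,uv,z):
    o,d=ray(s,uv); return o+d*(z-o[2])/d[2]
def tri(s1,u1,s2,u2):
    o1,d1=ray(s1,u1);o2,d2=ray(s2,u2)
    A=np.stack([d1,-d2],1);t=np.linalg.lstsq(A,o2-o1,rcond=None)[0]
    a=o1+d1*t[0];b=o2+d2*t[1];return (a+b)/2,np.linalg.norm(a-b)
def proj(s,P):
    E=np.array(s['extrinsics'],float);c=E[:3,:3].T@(np.array(P,float)-E[:3,3]);c=np.array([[c[0],-c[1],-c[2]]])
    return cv2.projectPoints(c,np.zeros(3),np.zeros(3),np.array(s['intrinsics'],float),np.array(s['dist'],float))[0][0,0]
E
python3 - <<'E'
from h import *
for n in ['side','top','wrist']:
    s=save(n,n+'0'); print(n,np.round(s['extrinsics'],2).tolist(),s['intrinsics'],s['dist'])
print(sense())
E
```

```text
pics
side [[-0.82, 0.27, -0.51, -120.96], [-0.57, -0.41, 0.71, 957.41], [-0.02, 0.87, 0.5, 732.22], [0.0, 0.0, 0.0, 1.0]] [[353.59559913   0.         261.21598049]
 [  0.         353.59559913 197.08069236]
 [  0.           0.           1.        ]] [-0.04294778  0.          0.          0.          0.        ]
top [[0.07, 0.97, -0.23, 125.24], [-1.0, 0.07, -0.01, 107.03], [0.01, 0.23, 0.97, 1733.44], [0.0, 0.0, 0.0, 1.0]] [[381.98441638   0.         255.34877293]
 [  0.         381.98441638 193.02687633]
 [  0.           0.           1.        ]] [-0.07559755  0.          0.          0.          0.        ]
wrist [[0.33, 0.9, 0.3, 271.56], [-0.95, 0.31, 0.1, -539.85], [-0.0, -0.31, 0.95, 372.32], [0.0, 0.0, 0.0, 1.0]] [[303.91304639   0.         259.78286725]
 [  0.         303.91304639 187.60134773]
 [  0.           0.           1.        ]] [-0.08065864  0.          0.          0.          0.        ]
{'time': 0.15, 'joint_pos': array([-7.58814149e+01,  7.50589875e+00,  8.53152845e+01, -1.14859944e-03,
        8.72614137e+01, -4.89387838e+00]), 'qd': array([ 0.05562651, -0.14455237, -0.16568179, -0.10644529, -0.00112513,
       -0.00546248]), 'joint_efforts': array([ 1.38102376e-03, -5.70065439e+01, -5.01157773e+01, -2.44975145e-04,
        9.48398898e-03,  6.54956784e-05]), 'tool_pos': array([ 195.3665364 , -566.85369285,  230.47455613]), 'tcp_rot': array([-1.79917606e+02, -5.90335903e-03,  1.90125149e+01]), 'ft_force': array([-0.69492382,  0.11151605, -0.25653077]), 'wrist_torque': array([-0.02383441,  0.02905205, -0.1042476 ]), 'finger_gap': 85.3374010460048}
```

View pics/side0.png

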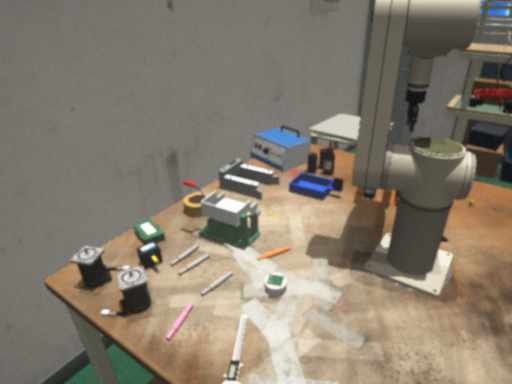

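View pics/top0.png

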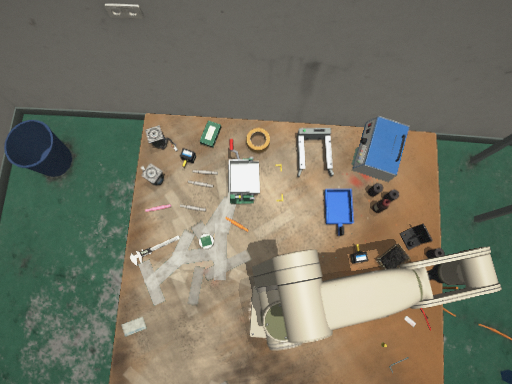

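View pics/wrist0.png

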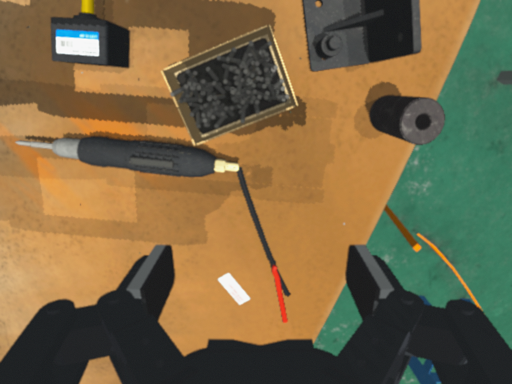

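```bash
python3 - <<'E'
from h import *
a=cv2.imread('pics/top0.png'); cv2.imwrite('pics/top0a.png',cv2.resize(a[115:255,130:290],None,fx=5,fy=4.2,interpolation=cv2.INTER_CUBIC)[:600,:800])
cv2.imwrite('pics/top0b.png',cv2.resize(a[115:245,260:420],None,fx=4.6,fy=4.6,interpolation=cv2.INTER_CUBIC))
b=cv2.imread('pics/side0.png'); cv2.imwrite('pics/side0a.png',cv2.resize(b[120:340,70:350],None,fx=2.7,fy=2.7,interpolation=cv2.INTER_CUBIC))
E
```

```text
(no output)
```

View pics/top0a.png

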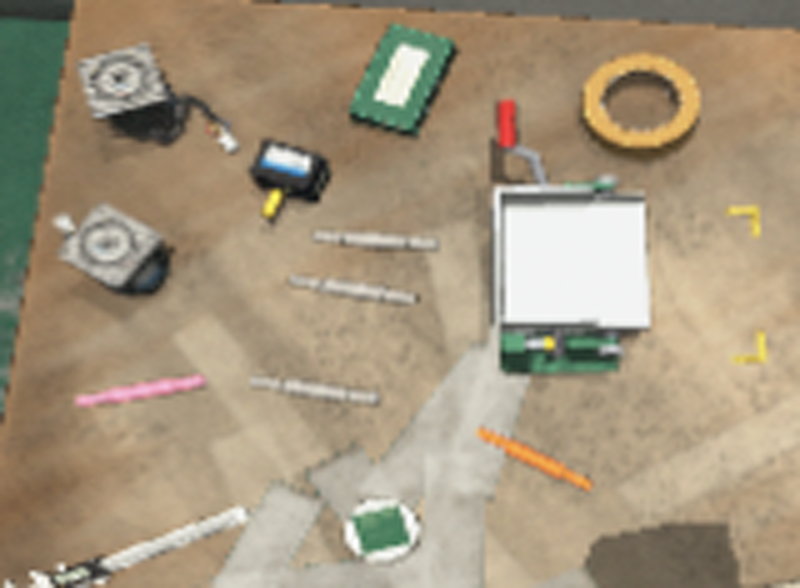

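View pics/top0b.png

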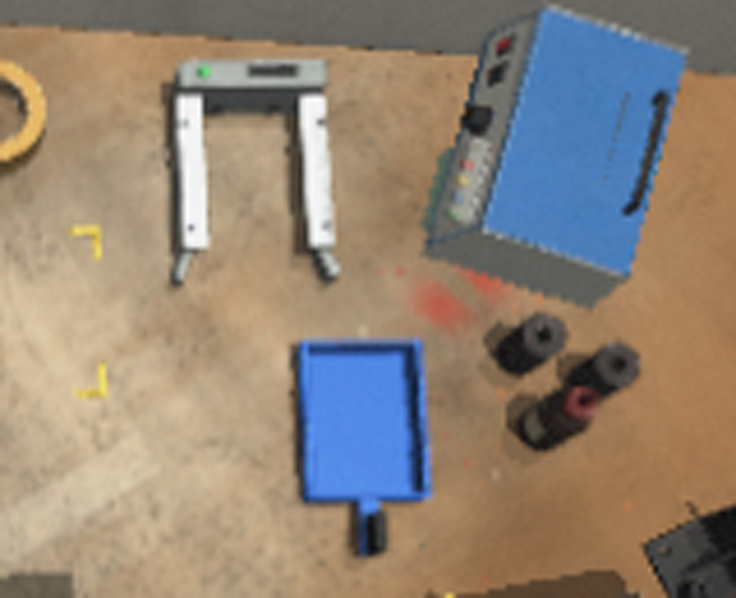

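View pics/side0a.png

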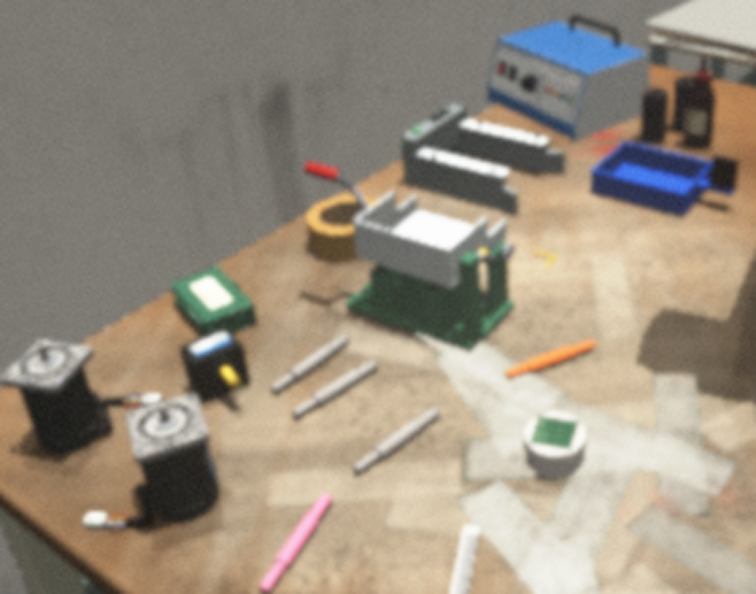

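```bash
python3 - <<'E'
from h import *
t=load('top0'); s=load('side0')
A=lambda u,v:((u+.5)/5-.5+130,(v+.5)/4.2-.5+115)
B=lambda u,v:((u+.5)/4.6-.5+260,(v+.5)/4.6-.5+115)
S=lambda u,v:((u+.5)/2.7-.5+70,(v+.5)/2.7-.5+120)
def p(n,uv,z): print(n,np.round(onz(t,uv,z),1))
for n,a,b in [('A',(314,237),(438,245)),('B',(291,281),(418,299)),('C',(250,381),(379,400))]:
    P=onz(t,A(*a),8);Q=onz(t,A(*b),8);d=P-Q;print(n,np.round(P,0),np.round(Q,0),(P+Q)/2,np.linalg.norm(d),np.degrees(np.arctan2(d[1],d[0])))
for n,a,b in [('A',(273,388),(347,340)),('B',(294,413),(376,366)),('C',(356,470),(438,413))]:
    P=onz(s,S(*a),8);Q=onz(s,S(*b),8);d=P-Q;print(n,'side',np.round(P,0),np.round(Q,0),(P+Q)/2,np.linalg.norm(d),np.degrees(np.arctan2(d[1],d[0])))
for c in [(300,341),(424,341),(430,500),(302,500)]: p('tray',B(*c),40)
p('handle',B(377,512),83);p('handle',B(374,554),83);
for c in [(178,95),(206,95),(183,249),(209,247),(299,95),(327,95),(310,249),(334,245)]: p('dock',B(*c),60)
for c in [(179,63),(325,61)]: p('dockback',B(*c),90)
for c in [(100,228),(106,398)]: p('bay',B(*c),0)
for c in [(757,208),(765,360)]: p('bayA',A(*c),0)
for c in [(497,187),(644,190),(649,328),(497,328)]: p('bucket rim142',A(*c),142);p('  floor',A(*c),90)
p('bar',A(507,102),90+130*np.cos(.7));p('bar',A(509,146),90+130*np.cos(.7))
print(tri(t,A(507,102),s,S(307,168)),tri(t,A(509,146),s,S(338,173)))
p('tin',A(383,528),36);p('ghA',A(290,165),60)
E
```

```text
A [611. 426.   8.] [609. 309.   8.] [610.13791767 367.44454236   8.        ] 117.45614105038078 89.32019082817725
B [559. 442.   8.] [546. 322.   8.] [552.40031138 382.03675577   8.        ] 121.2543407837232 84.08517172020335
C [443. 468.   8.] [430. 347.   8.] [436.71830135 407.59900217   8.        ] 121.68568604009147 83.92888067463726
A side [614. 426.   8.] [606. 311.   8.] [609.94189179 368.67685471   8.        ] 115.49221107876538 86.06921582174994
B side [562. 443.   8.] [542. 329.   8.] [551.64533246 385.54666306   8.        ] 115.73883931604038 79.91116694654053
C side [443. 467.   8.] [428. 351.   8.] [435.38291885 409.29137043   8.        ] 117.32298584049188 82.46071846968935
tray [ 559.5 -192.9   40. ]
tray [ 568.1 -317.3   40. ]
tray [ 408.2 -324.9   40. ]
tray [ 400.  -199.1   40. ]
handle [ 386.2 -263.3   83. ]
handle [ 345.9 -261.2   83. ]
dock [803.5 -58.9  60. ]
dock [805.6 -87.4  60. ]
dock [640.6 -70.3  60. ]
dock [644.5 -96.1  60. ]
dock [ 812.5 -182.2   60. ]
dock [ 814.6 -210.9   60. ]
dock [ 649.5 -197.    60. ]
dock [ 655.4 -221.    60. ]
dockback [825.7 -55.6  90. ]
dockback [ 838.7 -202.5   90. ]
bay [675.7   9.9   0. ]
bay [497.1  -5.4   0. ]
bayA [675.7  11.5   0. ]
bayA [500.9  -4.9   0. ]
bucket rim142 [637.8 247.3 142. ]
  floor [654.6 251.8  90. ]
bucket rim142 [643.4 118.9 142. ]
  floor [660.3 119.3  90. ]
bucket rim142 [496.6 105.  142. ]
  floor [508.8 105.   90. ]
bucket rim142 [487.7 234.8 142. ]
  floor [499.6 238.9  90. ]
bar [714.1 242.1 189.4]
bar [666.8 236.5 189.4]
(array([714.96777587, 242.4149721 , 187.63805204]), np.float64(0.39720719305514524)) (array([666.11471916, 236.41924113, 191.90168261]), np.float64(0.3871138031778524))
tin [288.5 326.6  36. ]
ghA [676.7 447.5  60. ]
```

```bash
cat >> h.py <<'E'
def go(x,y,z,yaw=None,step=40):
    st=sense(); p=np.array(st['tool_pos']); r,pi,yw=np.array(st['tcp_rot'])
    from scipy.spatial.transform import Rotation as Ro
    R=Ro.from_euler('xyz',[r,pi,yw],degrees=True).as_matrix()
    d=R.T@(np.array([x,y,z])-p); n=int(np.ceil(np.abs(d).max()/step)) or 1
    print('from',np.round(p,1),'rpy',np.round([r,pi,yw],2),'gap',round(st['finger_gap'],1),'F',np.round(st['ft_force'],1),'t',st['time'])
    print('delta tool',np.round(d,1),'rows',n,'each',np.round(d/n,2))
    if yaw is not None:
        a=-(yaw-yw); print('rot z tool rad',round(np.radians(a),4),'rows',int(np.ceil(abs(a)/8.5)), 'each', round(np.radians(a)/max(1,int(np.ceil(abs(a)/8.5))),4))
E
python3 - <<'E'
from h import *
go(400,0,330,85)
E
```

```text
from [ 195.4 -566.9  230.5] rpy [-1.7992e+02 -1.0000e-02  1.9010e+01] gap 85.3 F [-0.7  0.1 -0.3] t 0.15
delta tool [ 378.1 -469.4  -98.8] rows 12 each [ 31.51 -39.12  -8.23]
rot z tool rad -1.1517 rows 8 each -0.144
```

```bash
python3 -m creep '{"translation":[[30,-40,-10],[30,-40,-10],[30,-40,-10],[30,-40,-10],[30,-40,-10],[30,-40,-10],[30,-40,-10],[30,-40,-10],[30,-40,-10],[30,-40,-10]],"rotation":[[0,0,0],[0,0,0],[0,0,0],[0,0,0],[0,0,0],[0,0,0],[0,0,0],[0,0,0],[0,0,0],[0,0,0]],"claw":[85,85,85,85,85,85,85,85,85,85]}'
python3 - <<'E'
from h import *
go(400,200,340,5)
E
```

```text
time: 1.15
tool_pos: [345.8, -98.7, 329.8]
tcp_rot: [180.0, -0.0, 19.0]
ft_force: [1.7, 0.0, 0.0]
finger_gap: 84.8
from [345.8 -98.7 329.8] rpy [ 1.7997e+02 -4.0000e-02  1.8980e+01] gap 84.8 F [1.7 0.  0. ] t 1.15
delta tool [ 148.4 -264.9  -10.3] rows 7 each [ 21.2  -37.84  -1.47]
rot z tool rad 0.2439 rows 2 each 0.122
```

```bash
python3 - <<'E'
from h import *
go(540,290,340,86)
E
```

```text
from [345.8 -98.7 329.8] rpy [ 1.7997e+02 -4.0000e-02  1.8980e+01] gap 84.8 F [1.7 0.  0. ] t 1.15
delta tool [ 310.1 -304.4  -10.2] rows 8 each [ 38.76 -38.06  -1.28]
rot z tool rad -1.1698 rows 8 each -0.1462
```

```bash
python3 -m creep '{"translation":[[38,-38,-1],[38,-38,-1],[38,-38,-1],[38,-38,-1],[38,-38,-1],[38,-38,-1],[38,-38,-1],[38,-38,-1]],"rotation":[[0,0,0],[0,0,0],[0,0,0],[0,0,0],[0,0,0],[0,0,0],[0,0,0],[0,0,0]],"claw":[85,85,85,85,85,85,85,85]}'
python3 -m creep '{"translation":[[0,0,0],[0,0,0],[0,0,0],[0,0,0],[0,0,0],[0,0,0],[0,0,0],[0,0,0],[0,0,0]],"rotation":[[0,0,-0.146],[0,0,-0.146],[0,0,-0.146],[0,0,-0.146],[0,0,-0.146],[0,0,-0.146],[0,0,-0.146],[0,0,-0.146],[0,0,0]],"claw":[85,85,85,85,85,85,85,85,85]}'
python3 - <<'E'
from h import *
save('wrist','w1');go(540,290,340,86)
E
```

```text
time: 1.95
tool_pos: [521.5, 261.1, 336.4]
tcp_rot: [180.0, 0.0, 19.0]
ft_force: [0.7, -0.6, 0.9]
finger_gap: 84.7
time: 2.85
tool_pos: [520.9, 258.8, 336.4]
tcp_rot: [-180.0, 0.0, 86.1]
ft_force: [-0.2, -0.2, -0.1]
finger_gap: 85.1
from [521.  258.9 336.5] rpy [-1.7997e+02  1.0000e-02  8.5750e+01] gap 84.7 F [-0.9 -0.1 -0.2] t 2.9
delta tool [32.5 16.7 -3.5] rows 1 each [32.47 16.68 -3.53]
rot z tool rad -0.0043 rows 1 each -0.0043
```

View pics/w1.png

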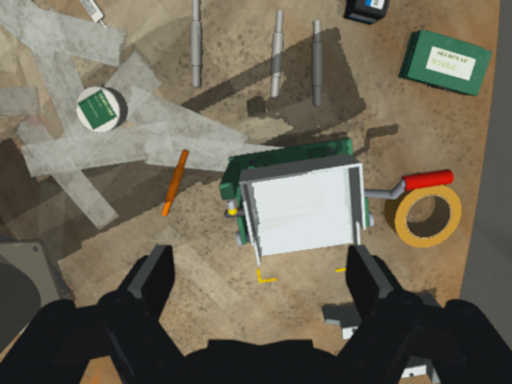

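```bash
python3 - <<'E'
from h import *
w=load('w1')
def seg(a,b,z,n):
    P=onz(w,a,z);Q=onz(w,b,z);d=P-Q
    print(n,np.round(P,1),np.round(Q,1),'mid',np.round((P+Q)/2,1),'len',round(np.linalg.norm(d),1),'ang',round(np.degrees(np.arctan2(d[1],d[0])),1))
seg((280,10),(276,97),7.5,'B');seg((317,20),(318,106),7.5,'A');seg((196,0),(196,86),7.5,'C?')
im=w['frame'].astype(int)
m=((im[...,0]>140)&(im[...,1]<70)&(im[...,2]<70)).astype(np.uint8)
n,l,st,c=cv2.connectedComponentsWithStats(m)
i=1+np.argmax(st[1:,4]);pts=np.argwhere(l==i)[:,::-1].astype(np.float32);r=cv2.minAreaRect(pts);b=cv2.boxPoints(r);print(r,b)
b=b[np.argsort(b[:,0])];seg((b[0]+b[1])/2,(b[2]+b[3])/2,189.4,'bar')
# floor
cv2.imwrite('pics/w1a.png',cv2.resize(w['frame'][130:290,210:390,::-1],None,fx=4,fy=3.7,interpolation=cv2.INTER_CUBIC))
E
```

```text
B [561.9 444.1   7.5] [549.5 325.1   7.5] mid [555.7 384.6   7.5] len 119.6 ang 84.1
A [613.5 427.9   7.5] [612.2 307.9   7.5] mid [612.8 367.9   7.5] len 120.1 ang 89.4
C? [445.6 466.1   7.5] [431.8 349.7   7.5] mid [438.7 407.9   7.5] len 117.3 ang 83.3
((429.21002197265625, 180.47000122070312), (11.737971305847168, 48.3661003112793), 81.8698959350586) [[404.44003 178.08   ]
 [452.32004 171.24   ]
 [453.98    182.86   ]
 [406.1     189.7    ]]
bar [667.6 238.3 189.4] [718.3 242.2 189.4] mid [693.  240.3 189.4] len 50.9 ang -175.6
```

View pics/w1a.png

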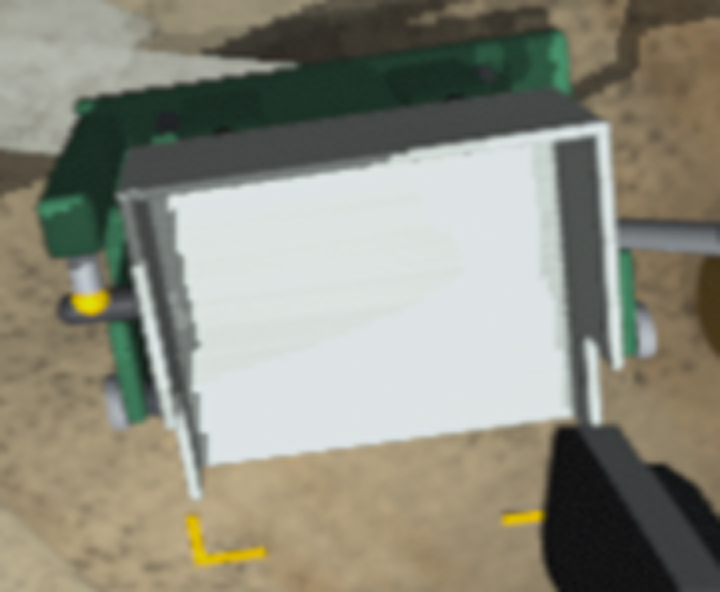

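```bash
python3 - <<'E'
from h import *
w=load('w1')
W=lambda u,v:((u+.5)/4-.5+210,(v+.5)/3.7-.5+130)
L=onz(w,W(200,465),90);Rr=onz(w,W(576,416),90);d=Rr-L;print(L,Rr,np.linalg.norm(d),np.degrees(np.arctan2(d[1],d[0])))
bl=onz(w,W(122,193),142);br=onz(w,W(610,124),142);d=br-bl;print(bl,br,np.linalg.norm(d),np.degrees(np.arctan2(d[1],d[0])))
y=onz(w,W(200,560),0);print('yellow',y)
bar=np.array([693,240.3])
for yaw in [4,5,6]:
    a=np.radians(yaw);R=np.array([[np.cos(a),-np.sin(a)],[np.sin(a),np.cos(a)]])
    print(yaw,'O bar',bar-R@[125,83.7],'O lip',((L+Rr)/2)[:2]-R@[0,-34],'O rim',((bl+br)/2)[:2]-R@[0,95.5], )
# bucket edge in wall inner lip check: floor left back corner
E
```

```text
[509.92831369 107.75666325  90.        ] [647.11946917 119.42291089  90.        ] 137.68629007989173 4.860535869652006
[496.34662276 237.51892061 142.        ] [637.69264295 250.24169025 142.        ] 141.917462958435 5.143419107279237
yellow [502.27707529  -0.9471474    0.        ]
4 O bar [574.14311057 148.08432978] O lip [576.15217133 147.50696478] O rim [573.6813761  148.61293863]
5 O bar [575.77059841 146.02403593] O lip [575.56059618 147.4604068 ] O rim [575.34300629 148.74371177]
6 O bar [577.43379545 143.99245945] O lip [574.96992368 147.40353151] O rim [577.0021011  148.90346443]
```

```bash
python3 - <<'E'
from h import *
go(612.5,368,150,89.4)
E
```

```text
from [521.  258.9 336.5] rpy [-1.7997e+02  1.0000e-02  8.5750e+01] gap 84.7 F [-0.9 -0.1 -0.2] t 2.9
delta tool [115.7  83.3 186.4] rows 5 each [23.13 16.66 37.28]
rot z tool rad -0.0637 rows 1 each -0.0637
```

```bash
python3 -m creep '{"translation":[[23.1,16.7,37.3],[23.1,16.7,37.3],[23.1,16.7,37.3],[23.1,16.7,37.3],[23.1,16.7,37.3],[0,0,0],[0,0,0]],"rotation":[[0,0,0],[0,0,0],[0,0,0],[0,0,0],[0,0,0],[0,0,-0.0637],[0,0,0]],"claw":[40,40,40,40,40,40,40]}'
python3 - <<'E'
from h import *
save('wrist','w2');go(612.5,368,2.5,89.4)
E
```

```text
time: 3.6
tool_pos: [611.1, 367.8, 146.0]
tcp_rot: [-179.7, 0.2, 89.4]
ft_force: [1.1, 0.8, -0.0]
finger_gap: 39.8
from [612.3 368.1 149.2] rpy [-1.7991e+02  5.0000e-02  8.9350e+01] gap 40.3 F [-0.  -0.3  1.8] t 3.65
delta tool [  0.    0.4 146.7] rows 4 each [ 0.    0.11 36.66]
rot z tool rad -0.0009 rows 1 each -0.0009
```

View pics/w2.png

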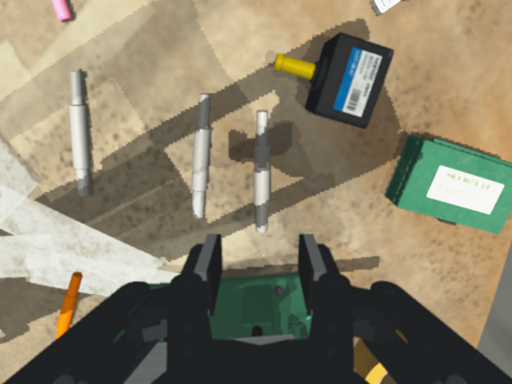

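```bash
python3 - <<'E'
from h import *
w=load('w2')
for n,a,b in [('A',(262,111),(261,231)),('B',(204.5,95),(199,217)),('C',(75.5,70),(84,194))]:
    P=onz(w,a,7.5);Q=onz(w,b,7.5);d=P-Q
    print(n,'mid',np.round((P+Q)/2,1),'len',round(np.linalg.norm(d),1),'ang',round(np.degrees(np.arctan2(d[1],d[0])),1))
E
```

```text
A mid [611.8 369.    7.5] len 119.6 ang 89.0
B mid [555.  384.3   7.5] len 119.0 ang 83.6
C mid [438.7 409.9   7.5] len 119.1 ang 83.6
```

```bash
python3 -m creep '{"translation":[[0,0,40],[0,0,40],[0,0,40],[0,0,22],[0,0,5],[0,0,0]],"rotation":[[0,0,0],[0,0,0],[0,0,0],[0,0,0],[0,0,0],[0,0,0]],"claw":[40,40,40,40,40,40]}'
```

```text
time: 4.25
tool_pos: [613.3, 368.2, 4.9]
tcp_rot: [179.9, -0.0, 89.4]
ft_force: [0.0, 0.8, 0.8]
finger_gap: 39.7
```

```bash
python3 -m creep '{"translation":[[0,0,1],[0,0,0],[0,0,0],[0,0,0],[0,0,0],[0,0,0]],"rotation":[[0,0,0],[0,0,0],[0,0,0],[0,0,0],[0,0,0],[0,0,0]],"claw":[8,8,8,8,8,8]}' 60
python3 -m creep '{"translation":[[0,0,-20],[0,0,-40],[0,0,-40],[0,0,-40],[0,0,-40],[0,0,-40],[0,0,0]],"rotation":[[0,0,0],[0,0,0],[0,0,0],[0,0,0],[0,0,0],[0,0,0],[0,0,0]],"claw":[8,8,8,8,8,8,8]}'
python3 - <<'E'
from h import *
save('wrist','w3');go(570,209.5,220,5)
E
```

```text
time: 4.85
tool_pos: [614.7, 369.2, 6.0]
tcp_rot: [179.7, -0.1, 89.6]
ft_force: [0.2, -1.0, 6.9]
finger_gap: 13.1
time: 5.55
tool_pos: [615.8, 369.9, 234.0]
tcp_rot: [179.2, -0.4, 89.6]
ft_force: [0.0, 0.8, 0.5]
finger_gap: 13.0
from [614.8 369.4 230.1] rpy [179.46  -0.28  89.57] gap 12.9 F [ 0.3  0.3 -1.4] t 5.6
delta tool [-160.2  -43.7    8.9] rows 5 each [-32.05  -8.74   1.79]
rot z tool rad 1.476 rows 10 each 0.1476
```

View pics/w3.png

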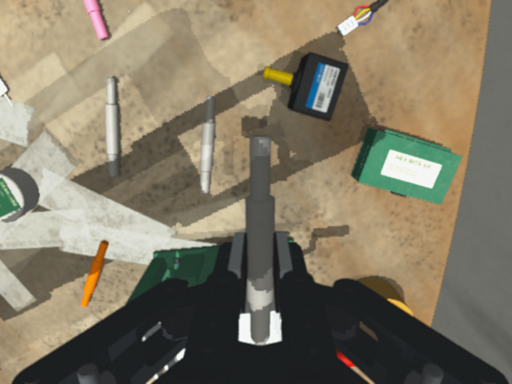

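```bash
python3 -m creep '{"translation":[[0,0,0],[0,0,0],[0,0,0],[0,0,0],[0,0,0],[0,0,0],[0,0,0],[0,0,0],[0,0,0],[0,0,0]],"rotation":[[0,0,0.1472],[0,0,0.1472],[0,0,0.1472],[0,0,0.1472],[0,0,0.1472],[0,0,0.1472],[0,0,0.1472],[0,0,0.1472],[0,0,0.1472],[0,0,0.1472]],"claw":[8,8,8,8,8,8,8,8,8,8]}'
python3 - <<'E'
from h import *
go(570,209.5,220,5)
E
```

```text
time: 6.6
tool_pos: [611.9, 367.9, 221.7]
tcp_rot: [180.0, 0.1, 4.9]
ft_force: [0.4, 0.6, -0.7]
finger_gap: 13.3
from [611.9 367.9 221.7] rpy [1.7997e+02 9.0000e-02 4.8900e+00] gap 13.3 F [ 0.4  0.6 -0.7] t 6.6
delta tool [-55.2 154.2   1.9] rows 4 each [-13.81  38.55   0.48]
rot z tool rad -0.002 rows 1 each -0.002
```

```bash
python3 -m creep '{"translation":[[-14,39,0],[-14,39,0],[-14,39,0],[-13,37,0],[0,0,0],[0,0,0]],"rotation":[[0,0,0],[0,0,0],[0,0,0],[0,0,0],[0,0,0],[0,0,0]],"claw":[8,8,8,8,8,8]}'
python3 - <<'E'
from h import *
save('wrist','w4');go(570,209.5,95,5)
E
```

```text
time: 7.2
tool_pos: [571.4, 208.9, 222.3]
tcp_rot: [-180.0, 0.0, 5.1]
ft_force: [0.4, 0.1, -1.3]
finger_gap: 13.9
from [571.6 209.8 222.3] rpy [-1.7998e+02  1.0000e-02  5.2000e+00] gap 14.1 F [ 0.1 -0.7 -1.1] t 7.25
delta tool [ -1.6   0.2 127.3] rows 4 each [-0.41  0.06 31.84]
rot z tool rad 0.0035 rows 1 each 0.0035
```

View pics/w4.png

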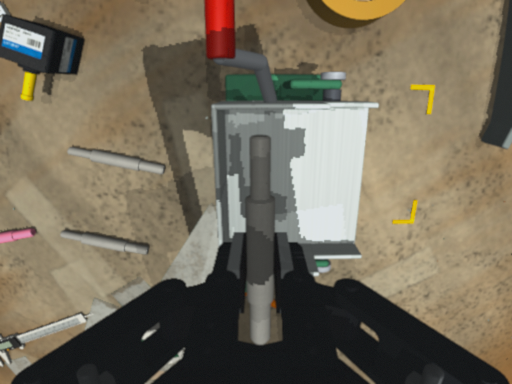

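```bash
cat >> h.py <<'E'
def tip(P,O=(575.5,147.5),yaw=5.0):
    a=np.radians(yaw);d=np.array(P[:2])-O;return np.array([np.cos(a)*d[0]+np.sin(a)*d[1],-np.sin(a)*d[0]+np.cos(a)*d[1]])
E
python3 - <<'E'
from h import *
w=load('w4')
print(tip(onz(w,(260,136),226)),tip(onz(w,(260,344),226)), tip(onz(w,(230,106),142)),tip(onz(w,(218,107),142)),tip(onz(w,(368,106),114)),tip(onz(w,(361,242),90)))
E
```

```text
[60.92506039 62.39211438] [-61.57862342  62.1630748 ] [69.54767327 83.65247795] [68.88021584 92.23886756] [ 68.79464757 -25.11520726] [-67.32301661 -41.39573199]
```

```bash
python3 -m creep '{"translation":[[0,0,40],[0,0,40],[0,0,30],[0,0,12],[0,0,4],[0,0,0],[0,0,0]],"rotation":[[0,0,0],[0,0,0],[0,0,0],[0,0,0],[0,0,0],[0,0,0],[0,0,0]],"claw":[8,8,8,8,8,8,8]}'

```

```text
time: 7.95
tool_pos: [572.5, 210.3, 98.4]
tcp_rot: [180.0, -0.1, 5.3]
ft_force: [-4.9, -5.2, 6.8]
finger_gap: 12.9
```

```bash
python3 -m creep '{"translation":[[0,0,0],[0,0,0],[0,0,0],[0,0,-10],[0,0,-30],[0,0,-40],[0,0,-40],[0,0,-20],[0,0,0]],"rotation":[[0,0,0],[0,0,0],[0,0,0],[0,0,0],[0,0,0],[0,0,0],[0,0,0],[0,0,0],[0,0,0]],"claw":[24,24,24,24,24,24,24,24,24]}'
python3 - <<'E'
from h import *
save('wrist','w5');go(555.3,384.4,220,83.8)
E
```

```text
time: 8.85
tool_pos: [574.5, 211.6, 242.9]
tcp_rot: [-179.9, -0.5, 5.3]
ft_force: [0.1, -0.4, 0.7]
finger_gap: 24.1
from [573.4 211.2 239.9] rpy [-179.92   -0.33    5.31] gap 24.4 F [ 0.4  1.5 -1. ] t 8.9
delta tool [  -2.2 -174.1   20.1] rows 5 each [ -0.43 -34.82   4.02]
rot z tool rad -1.37 rows 10 each -0.137
```

View pics/w5.png

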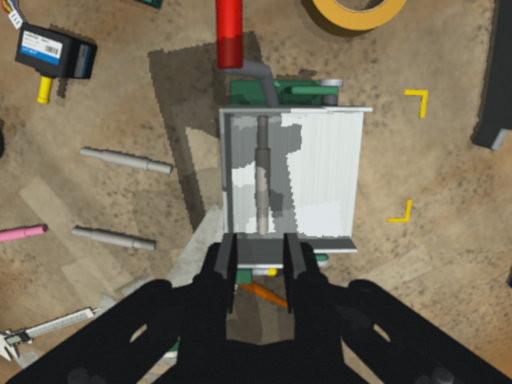

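```bash
python3 -m creep '{"translation":[[0,-43,4],[0,-43,4],[-1,-43,4],[-1,-43,4],[0,0,0],[0,0,0],[0,0,0],[0,0,0],[0,0,0],[0,0,0]],"rotation":[[0,0,0],[0,0,0],[0,0,0],[0,0,0],[0,0,-0.148],[0,0,-0.148],[0,0,-0.148],[0,0,-0.148],[0,0,-0.148],[0,0,-0.148]],"claw":[34,34,34,34,34,34,34,34,34,34]}'
python3 -m creep '{"translation":[[0,0,20],[0,0,30],[0,0,30],[0,0,20],[0,0,0],[0,0,0]],"rotation":[[0,0,-0.148],[0,0,-0.148],[0,0,-0.148],[0,0,-0.038],[0,0,0],[0,0,0]],"claw":[36,36,36,36,36,36]}'
python3 - <<'E'
from h import *
save('wrist','w6');go(555.3,384.4,4,83.8)
E
```

```text
time: 9.9
tool_pos: [553.2, 381.2, 218.4]
tcp_rot: [-179.9, 0.1, 56.5]
ft_force: [-0.3, -0.2, 0.3]
finger_gap: 33.8
time: 10.5
tool_pos: [553.4, 380.9, 119.4]
tcp_rot: [-179.9, 0.1, 83.7]
ft_force: [0.1, 0.3, 0.5]
finger_gap: 36.0
from [554.3 381.4 121. ] rpy [ 1.7998e+02 -2.0000e-02  8.3680e+01] gap 35.9 F [-0.2  0.1  0.4] t 10.55
delta tool [  3.1   0.6 117. ] rows 3 each [ 1.03  0.21 38.99]
rot z tool rad -0.0021 rows 1 each -0.0021
```

View pics/w6.png

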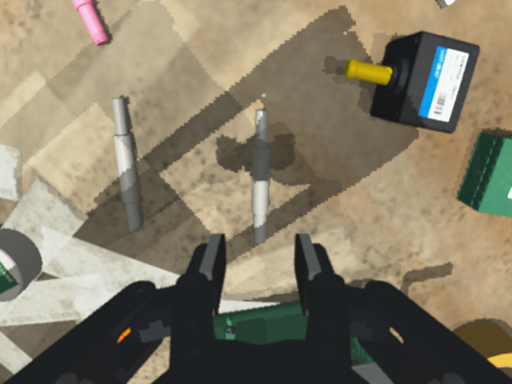

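```bash
python3 -m creep '{"translation":[[3,0.6,40],[0,0,40],[0,0,28],[0,0,8],[0,0,0],[0,0,0]],"rotation":[[0,0,0],[0,0,0],[0,0,0],[0,0,0],[0,0,0],[0,0,0]],"claw":[36,36,36,36,36,36]}'
python3 -m creep '{"translation":[[0,0,0],[0,0,0],[0,0,0],[0,0,0],[0,0,0]],"rotation":[[0,0,0],[0,0,0],[0,0,0],[0,0,0],[0,0,0]],"claw":[8,8,8,8,8]}'
python3 -m creep '{"translation":[[0,0,-20],[0,0,-40],[0,0,-40],[0,0,-40],[0,0,-40],[0,0,-36],[0,0,0],[0,0,0]],"rotation":[[0,0,0],[0,0,0],[0,0,0.148],[0,0,0.148],[0,0,0.148],[0,0,0.148],[0,0,0.148],[0,0,0.148]],"claw":[8,8,8,8,8,8,8,8]}'
python3 -m creep '{"translation":[[0,0,0],[0,0,0],[0,0,0],[0,0,0],[0,0,0]],"rotation":[[0,0,0.148],[0,0,0.148],[0,0,0.148],[0,0,0.042],[0,0,0]],"claw":[8,8,8,8,8]}'
python3 - <<'E'
from h import *
go(573.3,173.4,220,5)
E
```

```text
time: 11.15
tool_pos: [556.9, 384.9, 7.2]
tcp_rot: [179.8, -0.1, 83.7]
ft_force: [0.5, 0.9, -0.6]
finger_gap: 36.3
time: 11.65
tool_pos: [557.0, 384.9, 7.4]
tcp_rot: [179.8, -0.2, 83.7]
ft_force: [-0.8, 0.2, 6.5]
finger_gap: 12.9
time: 12.45
tool_pos: [556.3, 384.5, 224.2]
tcp_rot: [180.0, -0.3, 32.5]
ft_force: [-0.5, 0.9, -1.9]
finger_gap: 12.7
time: 12.95
tool_pos: [555.3, 383.9, 221.3]
tcp_rot: [-180.0, -0.1, 5.0]
ft_force: [0.2, -0.3, -0.9]
finger_gap: 13.0
from [555.3 383.9 221.3] rpy [-1.7997e+02 -6.0000e-02  4.9800e+00] gap 13.0 F [ 0.2 -0.3 -0.9] t 12.95
delta tool [ -0.3 211.2   1.2] rows 6 each [-0.05 35.2   0.19]
rot z tool rad -0.0004 rows 1 each -0.0004
```

```bash
python3 -m creep '{"translation":[[0,36,0],[0,36,0],[0,36,0],[0,36,0],[0,36,0],[0,31,0],[0,0,0],[0,0,0]],"rotation":[[0,0,0],[0,0,0],[0,0,0],[0,0,0],[0,0,0],[0,0,0],[0,0,0],[0,0,0]],"claw":[8,8,8,8,8,8,8,8]}'
python3 - <<'E'
from h import *
save('wrist','w7');go(573.3,173.4,97,5)
E
```

```text
time: 13.75
tool_pos: [573.8, 173.2, 221.0]
tcp_rot: [-180.0, -0.1, 5.0]
ft_force: [-0.1, -0.2, -1.0]
finger_gap: 12.8
from [573.6 174.  220.8] rpy [-1.7996e+02 -4.0000e-02  5.0400e+00] gap 12.9 F [-0.1  1.  -0.9] t 13.8
delta tool [ -0.5   0.6 123.8] rows 4 each [-0.12  0.16 30.95]
rot z tool rad 0.0007 rows 1 each 0.0007
```

View pics/w7.png

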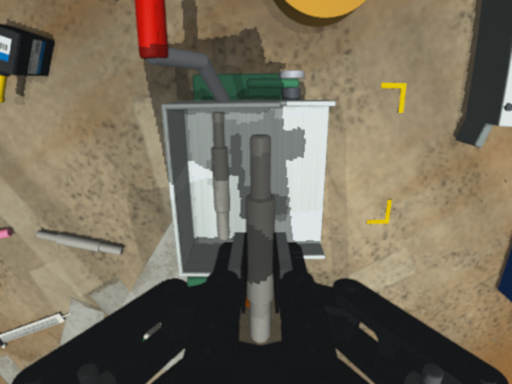

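```bash
python3 - <<'E'
from h import *
w=load('w7')
print(tip(onz(w,(218.5,112),97.5)),tip(onz(w,(223,240),97.5)),tip(onz(w,(260,135),227)),tip(onz(w,(261,344),227)),tip((573.6,173.7)))
E
```

```text
[61.66573001 61.75939551] [-60.43958173  62.57537036] [60.95974209 26.39058541] [-59.83595437  25.8935383 ] [ 0.39071053 26.265897  ]
```

```bash
python3 -m creep '{"translation":[[0,2,40],[0,0,40],[0,0,30],[0,0,10],[0,0,3],[0,0,0],[0,0,0]],"rotation":[[0,0,0],[0,0,0],[0,0,0],[0,0,0],[0,0,0],[0,0,0],[0,0,0]],"claw":[8,8,8,8,8,8,8]}'
python3 -m creep '{"translation":[[0,0,0],[0,0,0],[0,0,0],[0,0,-10],[0,0,-30],[0,0,-40],[0,0,-40],[0,0,-20],[0,0,0]],"rotation":[[0,0,0],[0,0,0],[0,0,0],[0,0,0],[0,0,0],[0,0,0],[0,0,0],[0,0,0],[0,0,0]],"claw":[20,20,20,20,20,20,20,20,20]}'
python3 - <<'E'
from h import *
save('wrist','w8');go(438.9,409,220,83.6)
E
```

```text
time: 14.5
tool_pos: [574.4, 172.4, 98.5]
tcp_rot: [-180.0, -0.1, 5.1]
ft_force: [0.2, 0.3, -0.4]
finger_gap: 13.2
time: 15.4
tool_pos: [576.1, 172.1, 243.4]
tcp_rot: [-179.9, -0.5, 5.0]
ft_force: [1.0, 0.8, -0.1]
finger_gap: 20.1
from [575.  171.8 240.4] rpy [-179.97   -0.28    5.01] gap 19.7 F [ 0.2 -0.3  0.2] t 15.45
delta tool [-115.  -248.1   20. ] rows 7 each [-16.43 -35.45   2.86]
rot z tool rad -1.3717 rows 10 each -0.1372
```

View pics/w8.png

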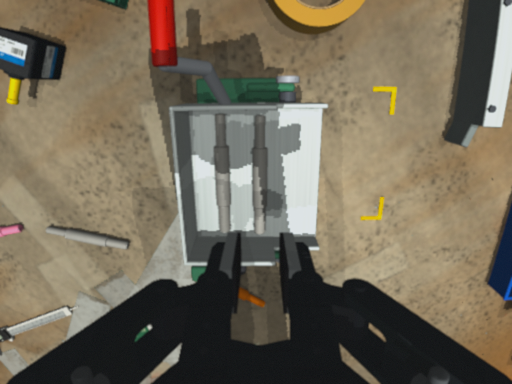

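Two shafts lie in the bucket, at (222,175) and (259,175). Now the third.

```bash
python3 -m creep '{"translation":[[-16,-35,3],[-16,-35,3],[-17,-36,3],[-16,-35,3],[-17,-36,3],[-16,-35,3],[-17,-36,2],[0,0,0],[0,0,0],[0,0,0]],"rotation":[[0,0,0],[0,0,0],[0,0,0],[0,0,0],[0,0,0],[0,0,0],[0,0,0],[0,0,-0.148],[0,0,-0.148],[0,0,-0.148]],"claw":[36,36,36,36,36,36,36,36,36,36]}'
python3 -m creep '{"translation":[[0,0,20],[0,0,30],[0,0,30],[0,0,20],[0,0,0],[0,0,0],[0,0,0],[0,0,0]],"rotation":[[0,0,-0.148],[0,0,-0.148],[0,0,-0.148],[0,0,-0.148],[0,0,-0.148],[0,0,-0.148],[0,0,-0.038],[0,0,0]],"claw":[36,36,36,36,36,36,36,36]}'
python3 - <<'E'
from h import *
save('wrist','w9');go(438.9,409,4,83.6)
E
```

```text
time: 16.45
tool_pos: [436.2, 408.5, 215.3]
tcp_rot: [180.0, 0.2, 30.9]
ft_force: [-0.3, 0.7, -0.3]
finger_gap: 36.2
time: 17.25
tool_pos: [436.5, 407.8, 115.5]
tcp_rot: [-179.9, 0.1, 83.5]
ft_force: [-0.4, -0.3, 0.5]
finger_gap: 36.3
from [436.7 407.9 115.9] rpy [-1.799e+02  1.000e-01  8.343e+01] gap 36.1 F [-1.2 -0.3 -1. ] t 17.3
delta tool [  1.5   2.3 111.9] rows 3 each [ 0.5   0.76 37.29]
rot z tool rad -0.0029 rows 1 each -0.0029
```

View pics/w9.png

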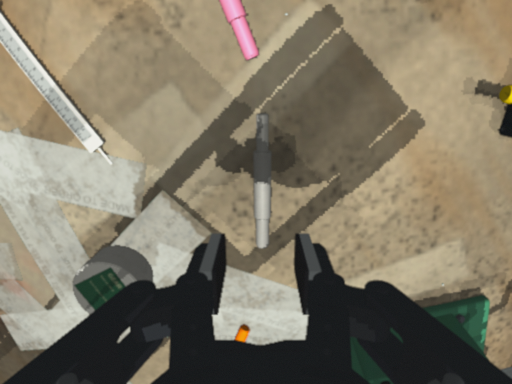

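```bash
python3 -m creep '{"translation":[[1.5,2.3,40],[0,0,40],[0,0,24],[0,0,7],[0,0,0],[0,0,0]],"rotation":[[0,0,0],[0,0,0],[0,0,0],[0,0,0],[0,0,0],[0,0,0]],"claw":[36,36,36,36,36,36]}'
python3 -m creep '{"translation":[[0,0,0],[0,0,0],[0,0,0],[0,0,0],[0,0,0]],"rotation":[[0,0,0],[0,0,0],[0,0,0],[0,0,0],[0,0,0]],"claw":[8,8,8,8,8]}'
python3 -m creep '{"translation":[[0,0,-20],[0,0,-40],[0,0,-40],[0,0,-40],[0,0,-40],[0,0,-36],[0,0,0],[0,0,0]],"rotation":[[0,0,0],[0,0,0],[0,0,0.148],[0,0,0.148],[0,0,0.148],[0,0,0.148],[0,0,0.148],[0,0,0.148]],"claw":[8,8,8,8,8,8,8,8]}'
python3 -m creep '{"translation":[[0,0,0],[0,0,0],[0,0,0],[0,0,0],[0,0,0]],"rotation":[[0,0,0.148],[0,0,0.148],[0,0,0.148],[0,0,0.038],[0,0,0]],"claw":[8,8,8,8,8]}'
python3 - <<'E'
from h import *
go(576.5,136,220,5)
E
```

```text
time: 17.9
tool_pos: [440.8, 410.5, 7.8]
tcp_rot: [179.9, -0.1, 83.5]
ft_force: [-0.4, 0.1, 0.1]
finger_gap: 35.8
time: 18.4
tool_pos: [441.3, 410.9, 8.6]
tcp_rot: [179.8, -0.1, 83.5]
ft_force: [-0.8, -0.9, 6.7]
finger_gap: 12.7
time: 19.2
tool_pos: [440.9, 410.7, 225.6]
tcp_rot: [-180.0, -0.3, 32.3]
ft_force: [-1.0, -0.2, -1.8]
finger_gap: 12.7
time: 19.7
tool_pos: [440.0, 409.9, 223.0]
tcp_rot: [-180.0, -0.0, 5.0]
ft_force: [-0.3, 0.4, -0.9]
finger_gap: 12.6
from [440.  409.9 223. ] rpy [-1.7997e+02 -5.0000e-02  4.9800e+00] gap 12.6 F [-0.3  0.4 -0.9] t 19.7
delta tool [112.2 284.7   2.9] rows 8 each [14.02 35.59  0.36]
rot z tool rad -0.0003 rows 1 each -0.0003
```

```bash
python3 -m creep '{"translation":[[14,36,0],[14,36,0],[14,36,0],[14,36,0],[14,36,0],[14,36,0],[14,36,0],[14,32,0],[0,0,0],[0,0,0]],"rotation":[[0,0,0],[0,0,0],[0,0,0],[0,0,0],[0,0,0],[0,0,0],[0,0,0],[0,0,0],[0,0,0],[0,0,0]],"claw":[8,8,8,8,8,8,8,8,8,8]}'
python3 - <<'E'
from h import *
save('wrist','w10');go(576.5,136,98,5)
print(tip(sense()['tool_pos']))
E
```

```text
time: 20.7
tool_pos: [576.5, 136.1, 222.6]
tcp_rot: [-180.0, -0.0, 5.0]
ft_force: [-0.1, 0.6, -1.6]
finger_gap: 12.8
from [576.2 136.9 222.5] rpy [-179.97   -0.      5.03] gap 12.7 F [-0.2  0.1 -1.7] t 20.75
delta tool [  0.2   1.  124.5] rows 4 each [ 0.05  0.25 31.12]
rot z tool rad 0.0006 rows 1 each 0.0006
[ -0.23255514 -10.61210009]
```

View pics/w10.png

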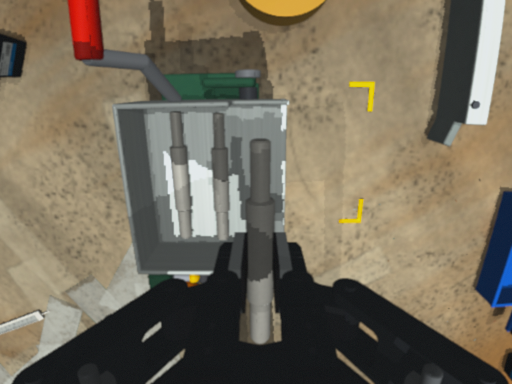

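```bash
python3 - <<'E'
from h import *
w=load('w10')
print(tip(onz(w,(219,114),97.5)),tip(onz(w,(222,240),97.5)),tip(onz(w,(260,139),228)),tip(onz(w,(260,344),228)))
E
python3 -m creep '{"translation":[[0,1,40],[0,0,40],[0,0,30],[0,0,11],[0,0,3],[0,0,0],[0,0,0]],"rotation":[[0,0,0],[0,0,0],[0,0,0],[0,0,0],[0,0,0],[0,0,0],[0,0,0]],"claw":[8,8,8,8,8,8,8]}'
```

```text
[59.26646746 24.36183307] [-61.88089338  26.58407779] [ 58.58395383 -10.81428179] [-60.94728585 -10.69597639]
time: 21.45
tool_pos: [577.0, 136.5, 99.5]
tcp_rot: [-180.0, -0.1, 5.1]
ft_force: [0.4, -1.2, -1.4]
finger_gap: 12.7
```

```bash
python3 -m creep '{"translation":[[0,0,1.5],[0,0,0],[0,0,0],[0,0,0],[0,0,0],[0,0,-10],[0,0,-30],[0,0,-40],[0,0,-40],[0,0,0]],"rotation":[[0,0,0],[0,0,0],[0,0,0],[0,0,0],[0,0,0],[0,0,0],[0,0,0],[0,0,0],[0,0,0],[0,0,0]],"claw":[8,8,20,20,20,20,20,20,20,20]}'
python3 - <<'E'
from h import *
save('wrist','w11');save('top','top11');go(400,-100,260,2)
E
```

```text
time: 22.45
tool_pos: [580.1, 136.2, 225.4]
tcp_rot: [-180.0, -0.7, 5.0]
ft_force: [0.8, 0.9, 0.0]
finger_gap: 20.0
from [577.5 135.8 219.2] rpy [-179.99   -0.22    5.01] gap 20.1 F [ 0.1 -0.4 -0.2] t 22.55
delta tool [-197.3  219.4  -41.6] rows 6 each [-32.88  36.57  -6.94]
rot z tool rad 0.0525 rows 1 each 0.0525
```

View pics/w11.png

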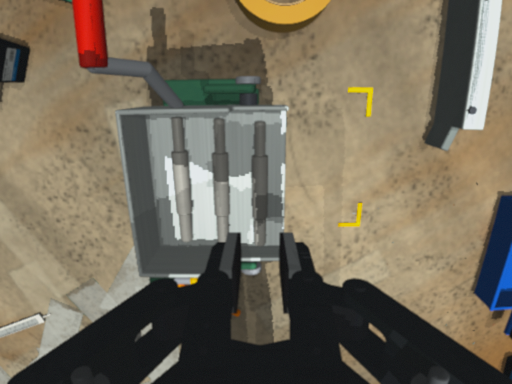

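View pics/top11.png

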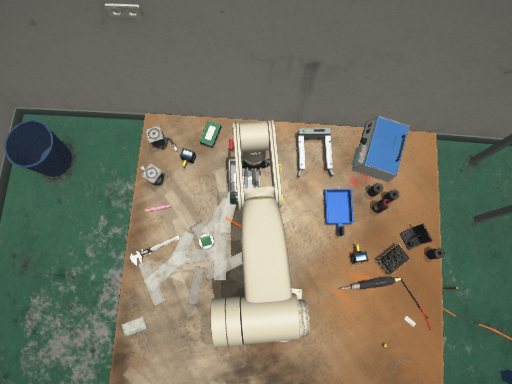

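```bash
python3 - <<'E'
from h import *
go(367,-262,300,2)
t=load('top11');print(onz(t,(360,257),60),onz(t,(358,247),60),onz(t,(388,190),100))
E
```

```text
from [577.5 135.8 219.2] rpy [-179.99   -0.22    5.01] gap 20.1 F [ 0.1 -0.4 -0.2] t 22.55
delta tool [-244.1  377.9  -81.9] rows 10 each [-24.41  37.79  -8.19]
rot z tool rad 0.0525 rows 1 each 0.0525
[ 257.98495749 -352.38260039   60.        ] [ 301.07354724 -343.01215447   60.        ] [ 557.87934656 -465.19366594  100.        ]
```

```bash
python3 -m creep '{"translation":[[-24,38,-10],[-24,38,-10],[-24,38,-10],[-24,38,-10],[-24,38,-10],[-24,38,-10],[-24,38,-10],[-25,38,-6],[-25,37,-6],[-25,37,0]],"rotation":[[0,0,0.0525],[0,0,0],[0,0,0],[0,0,0],[0,0,0],[0,0,0],[0,0,0],[0,0,0],[0,0,0],[0,0,0]],"claw":[40,40,40,40,40,40,40,40,40,40]}'
python3 -m creep '{"translation":[[0,0,0]],"rotation":[[0,0,0]],"claw":[40]}'
python3 - <<'E'
from h import *
save('wrist','w12');go(367,-262,300,2)
E
```

```text
time: 23.55
tool_pos: [347.4, -252.8, 298.4]
tcp_rot: [-180.0, 0.0, 2.0]
ft_force: [2.1, -0.9, 0.9]
finger_gap: 40.0
time: 23.65
tool_pos: [345.6, -255.2, 297.5]
tcp_rot: [-180.0, 0.2, 1.6]
ft_force: [0.9, 0.2, -0.3]
finger_gap: 39.9
from [ 347.  -253.2  297.4] rpy [-1.7991e+02  1.1000e-01  1.7000e+00] gap 39.9 F [ 0.8  0.8 -0.7] t 23.7
delta tool [19.8  9.4 -2.6] rows 1 each [19.77  9.36 -2.65]
rot z tool rad -0.0053 rows 1 each -0.0053
```

View pics/w12.png

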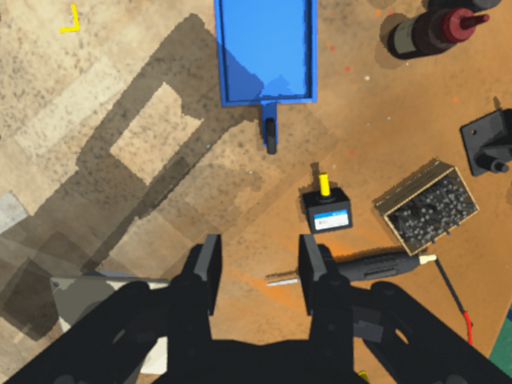

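```bash
python3 - <<'E'
from h import *
w=load('w12')
cv2.imwrite('pics/w12a.png',cv2.resize(w['frame'][0:240,200:370,::-1],None,fx=4,fy=2.5,interpolation=cv2.INTER_CUBIC))
E
```

```text
(no output)
```

View pics/w12a.png

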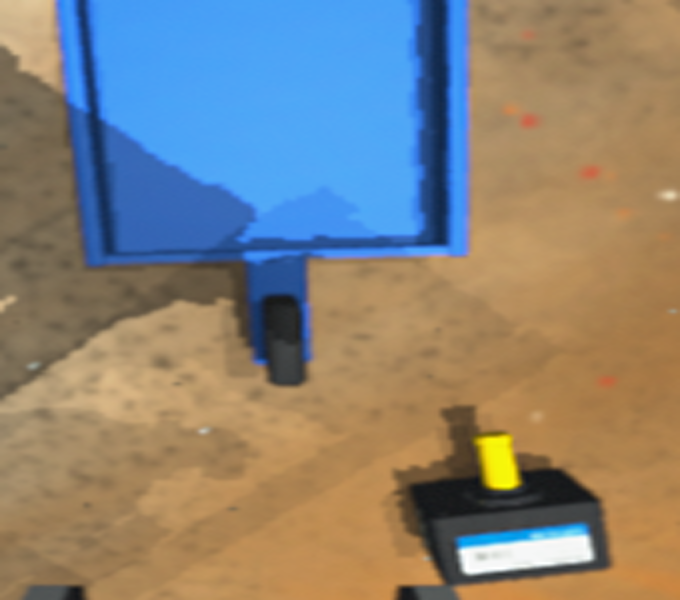

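```bash
python3 - <<'E'
from h import *
w=load('w12')
W=lambda u,v:((u+.5)/4-.5+200,(v+.5)/2.5-.5)
a=onz(w,W(282,300),83);b=onz(w,W(287,383),83);print('blade',a,b)
l=onz(w,W(88,267),40);r=onz(w,W(468,256),40);d=l-r;print('near edge',l,r,np.linalg.norm(d),np.degrees(np.arctan2(d[1],d[0]))-90)
l2=onz(w,W(61,10),40);r2=onz(w,W(466,10),40);
for p,q in((l,l2),(r,r2)):
    d=q-p;print(np.degrees(np.arctan2(d[1],d[0])))
print(onz(w,W(497,440),30),onz(w,W(412,487),60),onz(w,W(592,495),60),onz(w,W(440,584),60))
E
```

```text
blade [ 390.67801841 -265.17125893   83.        ] [ 351.70369136 -268.13189797   83.        ]
near edge [ 401.43866188 -204.10300333   40.        ] [ 410.47506796 -325.32903459   40.        ] 121.56235967507862 4.2630461229449566
3.681523034259898
4.453560940681833
[ 310.1985014  -345.69368435   30.        ] [ 291.99142444 -312.90035868   60.        ] [ 289.06328048 -373.81526201   60.        ] [ 235.00213994 -326.93479116   60.        ]
```

```bash
python3 - <<'E'
from h import *
go(370,-267,110,4.2)
E
```

```text
from [ 347.  -253.2  297.4] rpy [-1.7991e+02  1.1000e-01  1.7000e+00] gap 39.9 F [ 0.8  0.8 -0.7] t 23.7
delta tool [ 23.   14.7 187.3] rows 5 each [ 4.6   2.95 37.47]
rot z tool rad -0.0437 rows 1 each -0.0437
```

```bash
python3 -m creep '{"translation":[[4.6,3,38],[4.6,3,38],[4.6,3,38],[4.6,3,38],[4.6,3,34],[0,0,0],[0,0,0]],"rotation":[[0,0,0],[0,0,0],[0,0,0],[0,0,0],[0,0,0],[0,0,-0.0437],[0,0,0]],"claw":[50,50,50,50,50,50,50]}'
python3 - <<'E'
from h import *
save('wrist','w13');go(370,-267,42,4.2)
E
```

```text
time: 24.4
tool_pos: [371.7, -263.4, 110.3]
tcp_rot: [-179.8, 0.2, 4.6]
ft_force: [0.3, -0.4, 0.5]
finger_gap: 50.1
from [ 372.4 -264.3  111.7] rpy [-1.7989e+02  8.0000e-02  4.5500e+00] gap 50.1 F [-0.5 -0.   0.6] t 24.45
delta tool [-2.5  2.7 69.7] rows 2 each [-1.26  1.33 34.86]
rot z tool rad 0.0062 rows 1 each 0.0062
```

View pics/w13.png

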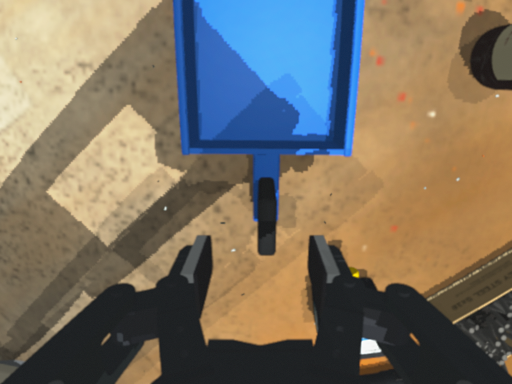

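```bash
python3 -m creep '{"translation":[[-1,3,30],[0,0,25],[0,0,10],[0,0,3],[0,0,0],[0,0,0]],"rotation":[[0,0,0],[0,0,0],[0,0,0],[0,0,0],[0,0,0],[0,0,0]],"claw":[50,50,50,50,50,50]}'
python3 - <<'E'
from h import *
save('wrist','w14');go(370,-267,42,4.2)
E
python3 -m creep '{"translation":[[0,0,0],[0,0,0],[0,0,0],[0,0,0],[0,0,0],[0,0,0]],"rotation":[[0,0,0],[0,0,0],[0,0,0],[0,0,0],[0,0,0],[0,0,0]],"claw":[4,4,4,4,4,4]}' 60
```

```text
time: 25.05
tool_pos: [372.5, -269.6, 46.3]
tcp_rot: [179.9, -0.1, 4.5]
ft_force: [0.0, -0.3, 0.5]
finger_gap: 50.2
from [ 372.5 -269.7   46.3] rpy [ 1.799e+02 -1.000e-01  4.500e+00] gap 50.2 F [0.1 1.1 0.5] t 25.1
delta tool [-2.3 -2.9  4.3] rows 1 each [-2.32 -2.9   4.28]
rot z tool rad 0.0053 rows 1 each 0.0053
time: 25.7
tool_pos: [371.9, -269.1, 45.4]
tcp_rot: [180.0, -0.0, 4.5]
ft_force: [-0.9, 1.4, 5.6]
finger_gap: 11.3
```

View pics/w14.png

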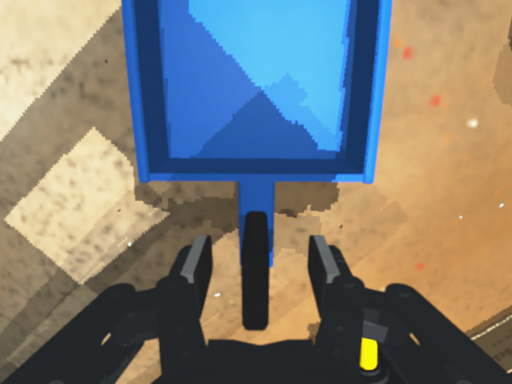

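```bash
python3 -m creep '{"translation":[[0,0,0],[0,-3,0],[0,-8,0],[0,-12,0],[0,-14,0],[0,-14,0],[0,-14,0],[0,-14,0],[0,-14,0],[0,-14,0]],"rotation":[[0,0,0],[0,0,0],[0,0,0],[0,0,0],[0,0,0],[0,0,0],[0,0,0],[0,0,0],[0,0,0],[0,0,0]],"claw":[4,4,4,4,4,4,4,4,4,4]}' 100
python3 - <<'E'
from h import *
save('wrist','w15');go(372,59,45,5)
E
```

```text
time: 26.7
tool_pos: [363.6, -161.6, 45.4]
tcp_rot: [179.9, -0.1, 4.5]
ft_force: [1.1, -5.4, 5.6]
finger_gap: 11.1
from [ 363.4 -159.9   45.3] rpy [-1.80e+02 -7.00e-02  4.53e+00] gap 10.9 F [ 1.6  3.7 10.8] t 26.75
delta tool [  25.9 -217.5    0.3] rows 6 each [  4.32 -36.26   0.05]
rot z tool rad -0.0082 rows 1 each -0.0082
```

View pics/w15.png

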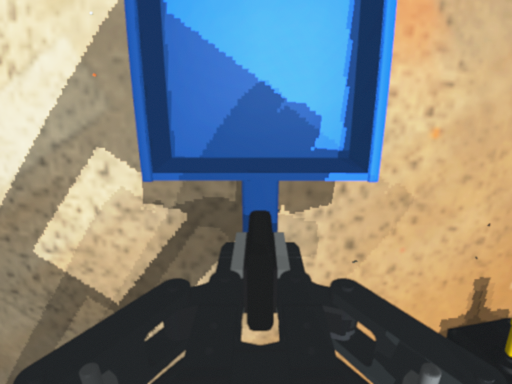

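```bash
python3 -m creep '{"translation":[[1,-10,0],[1,-14,0],[1,-18,0],[1,-18,0],[1,-18,0],[1,-18,0],[1,-18,0],[1,-18,0],[1,-18,0],[1,-18,0]],"rotation":[[0,0,0],[0,0,0],[0,0,0],[0,0,0],[0,0,0],[0,0,0],[0,0,0],[0,0,0],[0,0,0],[0,0,0]],"claw":[4,4,4,4,4,4,4,4,4,4]}'
python3 -m creep '{"translation":[[1,-14,0],[1,-14,0],[1,-12,0],[1,-8,0],[0,-2,0],[0,0,0]],"rotation":[[0,0,0],[0,0,0],[0,0,0],[0,0,0],[0,0,-0.008],[0,0,0]],"claw":[4,4,4,4,4,4]}'
python3 - <<'E'
from h import *
go(466.5,60,45,5)
E
```

```text
time: 27.75
tool_pos: [360.0, 6.7, 45.3]
tcp_rot: [179.9, -0.1, 4.5]
ft_force: [1.2, -6.3, 7.4]
finger_gap: 10.7
time: 28.35
tool_pos: [360.0, 57.1, 45.3]
tcp_rot: [180.0, -0.1, 5.0]
ft_force: [1.3, -0.7, 7.4]
finger_gap: 10.9
from [360.   57.1  45.3] rpy [ 1.7999e+02 -7.0000e-02  5.0400e+00] gap 10.9 F [ 1.3 -0.7  7.4] t 28.35
delta tool [106.3   6.4   0.4] rows 3 each [35.43  2.14  0.14]
rot z tool rad 0.0007 rows 1 each 0.0007
```

```bash
python3 -m creep '{"translation":[[5,1,0],[10,1,0],[14,1,0],[16,1,0],[16,1,0],[16,1,0],[14,0,0],[10,0,0],[4,0,0],[1,0,0]],"rotation":[[0,0,0],[0,0,0],[0,0,0],[0,0,0],[0,0,0],[0,0,0],[0,0,0],[0,0,0],[0,0,0],[0,0,0]],"claw":[4,4,4,4,4,4,4,4,4,4]}'
python3 -m creep '{"translation":[[0,0,0],[0,0,0]],"rotation":[[0,0,0],[0,0,0]],"claw":[4,4]}'
python3 - <<'E'
from h import *
save('wrist','w16');go(466.5,60,45,5)
E
```

```text
time: 29.35
tool_pos: [464.3, 60.4, 45.4]
tcp_rot: [-180.0, 0.2, 5.0]
ft_force: [-15.3, -1.7, 24.4]
finger_gap: 11.0
time: 29.55
tool_pos: [464.4, 60.3, 45.4]
tcp_rot: [-180.0, 0.2, 5.0]
ft_force: [-10.1, -1.4, 19.0]
finger_gap: 10.9
from [464.4  60.3  45.4] rpy [-1.7997e+02  1.6000e-01  5.0100e+00] gap 11.0 F [-10.   -1.5  17.6] t 29.6
delta tool [2.1 0.5 0.4] rows 1 each [2.07 0.52 0.42]
rot z tool rad 0.0002 rows 1 each 0.0002
```

View pics/w16.png

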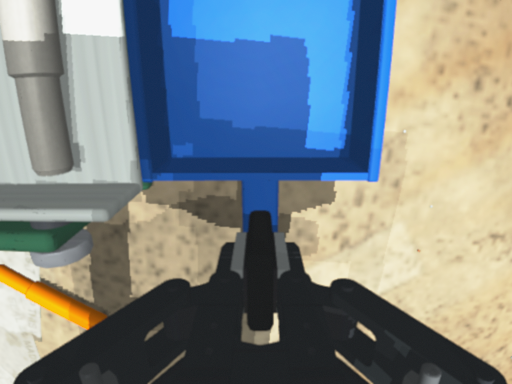

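```bash
python3 -m creep '{"translation":[[0,0,0],[0,0,0],[0,0,0],[0,0,-15],[0,0,-30],[0,0,-40],[0,0,-40],[0,0,-40],[0,0,-30],[0,0,0]],"rotation":[[0,0,0],[0,0,0],[0,0,0],[0,0,0],[0,0,0],[0,0,0],[0,0,0],[0,0,0],[0,0,0],[0,0,0]],"claw":[40,40,40,40,40,40,40,40,40,40]}'
python3 - <<'E'
from h import *
save('wrist','w17');go(466.5,60,290,5)
E
```

```text
time: 30.6
tool_pos: [468.4, 59.7, 244.9]
tcp_rot: [180.0, -0.5, 5.0]
ft_force: [-0.2, 0.8, 0.4]
finger_gap: 40.0
from [467.3  59.6 242.1] rpy [179.99  -0.25   4.97] gap 40.1 F [ 0.1 -0.2 -0.4] t 30.65
delta tool [ -0.6  -0.4 -47.9] rows 2 each [ -0.28  -0.22 -23.94]
rot z tool rad -0.0005 rows 1 each -0.0005
```

View pics/w17.png

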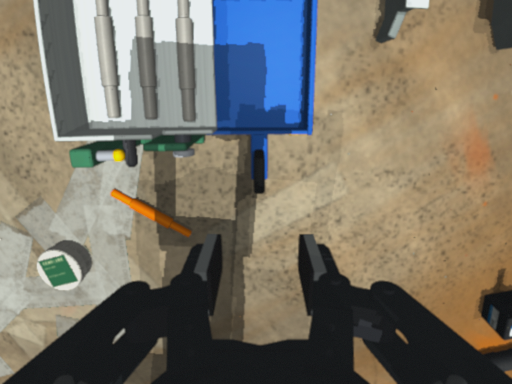

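```bash
python3 - <<'E'
from h import *
w=load('w17')
print(tip(onz(w,(313,134),40)),tip(onz(w,(318,2),40)),tip(onz(w,(260,190),83)))
# bar line
a=np.radians(5);R=np.array([[np.cos(a),-np.sin(a)],[np.sin(a),np.cos(a)]]);O=np.array([575.5,147.5])
for n,x,y in [('pre',132,130),('barhome',125,83.7),('barstop',125,130*np.sin(.7-1.35)),('posthome',132,-75)]: print(n,O+R@[x,y])
for q in (0,.3,.7,1.35): print(q,130*np.sin(.7-q),90+130*np.cos(.7-q))
go(686,305,290,5)
E
```

```text
[ -82.46007448 -138.41904383] [  55.00779291 -138.03177797] [-135.52477221  -77.73102047]
pre [695.66745359 288.50986879]
barhome [692.72940159 241.77596407]
barstop [706.88124845  80.01961431]
posthome [713.53438085  84.28995569]
0 83.74829934089983 189.4294843469835
0.3 50.62438450012456 209.73792922037507
0.7 0.0 220.0
1.35 -78.67423274568516 193.49089381137725
from [467.3  59.6 242.1] rpy [179.99  -0.25   4.97] gap 40.1 F [ 0.1 -0.2 -0.4] t 30.65
delta tool [ 239.3 -225.5  -46.9] rows 6 each [ 39.89 -37.58  -7.81]
rot z tool rad -0.0005 rows 1 each -0.0005
```

```bash
cat >> h.py <<'E'
def t2w(x,y,O=(575.5,147.5),yaw=5.0):
    a=np.radians(yaw);return np.array(O)+np.array([[np.cos(a),-np.sin(a)],[np.sin(a),np.cos(a)]])@[x,y]
E
python3 - <<'E'
from h import *
p=t2w(132,140);print(p)
go(p[0],p[1],290,95)
E
```

```text
[694.79589616 298.47181578]
from [467.3  59.6 242.1] rpy [179.99  -0.25   4.97] gap 40.1 F [ 0.1 -0.2 -0.4] t 30.65
delta tool [ 247.5 -218.2  -46.8] rows 7 each [ 35.36 -31.18  -6.69]
rot z tool rad -1.5713 rows 11 each -0.1428
```

```bash
python3 -m creep '{"translation":[[30,-26,-20],[35,-31,-20],[36,-32,-7],[36,-32,0],[36,-32,0],[36,-32,0],[36,-32,0],[2,-1,0],[0,0,0],[0,0,0]],"rotation":[[0,0,0],[0,0,0],[0,0,0],[0,0,0],[0,0,0],[0,0,0],[0,0,0],[0,0,-0.145],[0,0,-0.145],[0,0,-0.145]],"claw":[20,0,0,0,0,0,0,0,0,0]}' 40
python3 -m creep '{"translation":[[0,0,0],[0,0,0],[0,0,0],[0,0,0],[0,0,0],[0,0,0],[0,0,0],[0,0,0],[0,0,0]],"rotation":[[0,0,-0.145],[0,0,-0.145],[0,0,-0.145],[0,0,-0.145],[0,0,-0.145],[0,0,-0.145],[0,0,-0.145],[0,0,-0.121],[0,0,0]],"claw":[0,0,0,0,0,0,0,0,0]}'
python3 - <<'E'
from h import *
p=t2w(132,140)
save('side','side18');save('wrist','w18');go(p[0],p[1],170,95);print(tip(sense()['tool_pos']))
E
```

```text
time: 31.65
tool_pos: [692.1, 297.9, 281.9]
tcp_rot: [-179.9, 0.3, 30.3]
ft_force: [0.8, 0.1, -0.6]
finger_gap: -0.0
time: 32.55
tool_pos: [692.0, 297.3, 283.7]
tcp_rot: [-179.8, 0.0, 95.1]
ft_force: [0.3, -0.1, 0.8]
finger_gap: -0.3
from [692.2 297.3 284.5] rpy [-1.7985e+02  3.0000e-02  9.4770e+01] gap -0.1 F [-0.1  0.3 -0.1] t 32.65
delta tool [  1.    3.  114.5] rows 3 each [ 0.34  0.99 38.17]
rot z tool rad -0.004 rows 1 each -0.004
[129.33193714 139.07170956]
```

View pics/w18.png

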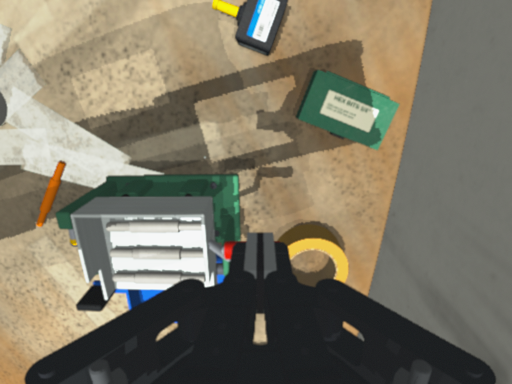

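```bash
python3 -m creep '{"translation":[[0,3,30],[0,0,35],[0,0,35],[0,0,14],[0,0,0],[0,0,0]],"rotation":[[0,0,0],[0,0,0],[0,0,0],[0,0,0],[0,0,0],[0,0,0]],"claw":[0,0,0,0,0,0]}'
python3 - <<'E'
from h import *
save('side','side19');save('top','top19');save('wrist','w19');print(tip(sense()['tool_pos']),sense()['tool_pos'])
b=cv2.imread('pics/side19.png'); cv2.imwrite('pics/side19a.png',cv2.resize(b[100:300,130:380],None,fx=3,fy=3,interpolation=cv2.INTER_CUBIC))
E
```

```text
time: 33.25
tool_pos: [696.2, 297.8, 173.9]
tcp_rot: [179.9, -0.0, 94.9]
ft_force: [-0.1, 0.3, 1.0]
finger_gap: 0.1
[134.35879241 139.43273539] [697.19515302 298.11229208 175.81907138]
```

View pics/side19a.png

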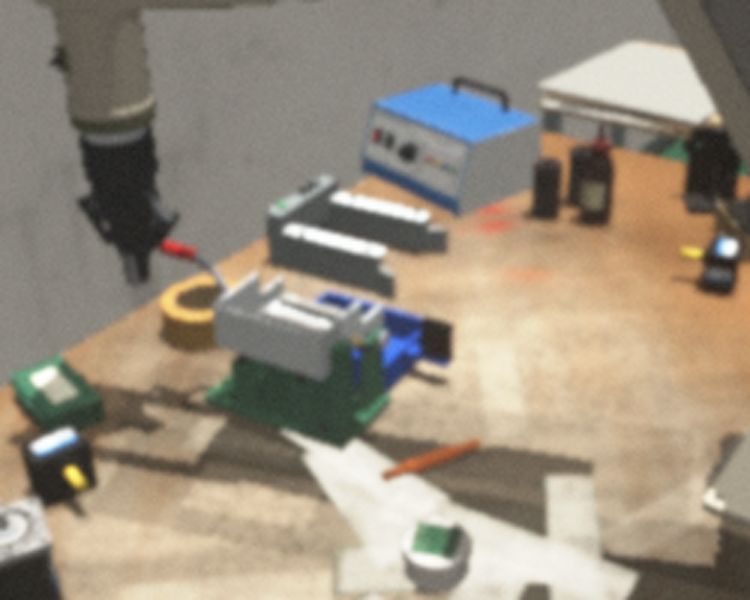

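View pics/w19.png

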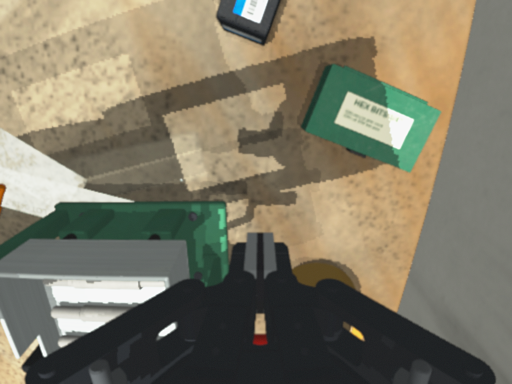

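```bash
python3 -m creep '{"translation":[[-12,-2,0],[-14,0,0],[-6,0,0],[-4,0,0],[-4,0,0]],"rotation":[[0,0,0],[0,0,0],[0,0,0],[0,0,0],[0,0,0]],"claw":[0,0,0,0,0]}'
python3 -m creep '{"translation":[[-5,0,0],[-5,0,0],[-6,0,0],[-6,0,0]],"rotation":[[0,0,0],[0,0,0],[0,0,0],[0,0,0]],"claw":[0,0,0,0]}'
python3 - <<'E'
from h import *
save('wrist','w20');print(tip(sense()['tool_pos']),sense()['tool_pos'],sense()['ft_force'])
E
```

```text
time: 33.9
tool_pos: [697.5, 259.2, 173.7]
tcp_rot: [179.9, -0.2, 95.0]
ft_force: [-1.3, 13.2, 7.7]
finger_gap: -0.2
time: 34.3
tool_pos: [700.2, 239.8, 176.3]
tcp_rot: [179.6, -0.3, 95.2]
ft_force: [0.8, 11.4, 7.8]
finger_gap: 0.3
[132.26287264  79.52217608] [700.32875816 238.24703909 175.9418964 ] [-0.19681045  9.52456993  6.42524115]
```

View pics/w20.png

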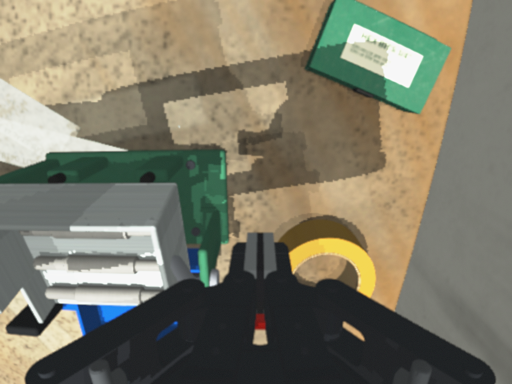

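```bash
python3 -m creep '{"translation":[[-9,0,0],[-11,0,0],[-11,0,0],[-11,0,0],[-11,0,0],[-11,0,0],[-11,0,0],[-11,0,0],[-11,0,0],[-9,0,0]],"rotation":[[0,0,0],[0,0,0],[0,0,0],[0,0,0],[0,0,0],[0,0,0],[0,0,0],[0,0,0],[0,0,0],[0,0,0]],"claw":[0,0,0,0,0,0,0,0,0,0]}'
python3 - <<'E'
from h import *
print(tip(sense()['tool_pos']),sense()['tool_pos'],sense()['ft_force'])
E
```

```text
time: 35.35
tool_pos: [707.7, 131.3, 171.7]
tcp_rot: [-179.9, -0.1, 95.0]
ft_force: [-0.1, 8.0, -3.9]
finger_gap: 0.2
[130.26314071 -27.68823626] [707.68063893 131.27030662 171.67951649] [-0.09436701  7.98125978 -3.92618673]
```

```bash
python3 -m creep '{"translation":[[-8,0,0],[-7,0,0],[-6,0,0],[-5,0,0],[-3,0,0]],"rotation":[[0,0,0],[0,0,0],[0,0,0],[0,0,0],[0,0,0]],"claw":[0,0,0,0,0]}'
python3 -m creep '{"translation":[[-2,0,0],[-1,0,0],[0,0,0]],"rotation":[[0,0,0],[0,0,0],[0,0,0]],"claw":[0,0,0]}'
python3 - <<'E'
from h import *
print(tip(sense()['tool_pos']),sense()['tool_pos'],sense()['ft_force']);save('side','side21')
b=cv2.imread('pics/side21.png'); cv2.imwrite('pics/side21a.png',cv2.resize(b[100:300,130:380],None,fx=3,fy=3,interpolation=cv2.INTER_CUBIC))
E
```

```text
time: 35.85
tool_pos: [709.1, 104.0, 169.8]
tcp_rot: [-179.8, -0.3, 95.1]
ft_force: [-0.4, 13.1, -7.9]
finger_gap: 0.1
time: 36.15
tool_pos: [709.2, 101.6, 169.4]
tcp_rot: [-179.7, -0.3, 95.1]
ft_force: [-0.5, 13.0, -9.4]
finger_gap: -0.1
[129.15972472 -57.33559332] [709.1653592  101.63959767 169.39896786] [-0.49517003 13.00676474 -9.35016608]
```

View pics/side21a.png

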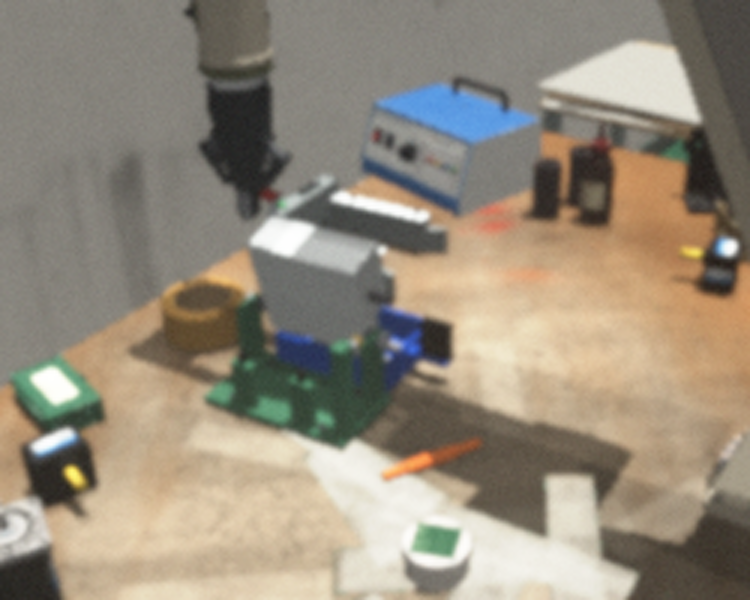

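```bash
python3 -m creep '{"translation":[[-2,0,0],[-1,0,0],[0,0,0],[0,0,0],[0,0,0]],"rotation":[[0,0,0],[0,0,0],[0,0,0],[0,0,0],[0,0,0]],"claw":[0,0,0,0,0]}'
python3 -m creep '{"translation":[[6,0,0],[10,0,0],[14,0,0],[16,0,0],[18,0,0],[18,0,0],[18,0,0],[18,0,0],[18,0,0],[18,0,0]],"rotation":[[0,0,0],[0,0,0],[0,0,0],[0,0,0],[0,0,0],[0,0,0],[0,0,0],[0,0,0],[0,0,0],[0,0,0]],"claw":[0,0,0,0,0,0,0,0,0,0]}'
python3 -m creep '{"translation":[[18,0,0],[18,0,0],[18,0,0],[0,0,0],[0,0,-20],[0,0,-40],[0,0,-40],[0,0,-20],[0,0,0]],"rotation":[[0,0,0],[0,0,0],[0,0,0],[0,0,0],[0,0,0],[0,0,0],[0,0,0],[0,0,0],[0,0,0]],"claw":[0,0,0,0,0,0,0,0,0]}'
python3 - <<'E'
from h import *
print(tip(sense()['tool_pos']),sense()['tool_pos'],sense()['ft_force']);save('side','side22');go(466.5,60,290,5)
b=cv2.imread('pics/side22.png'); cv2.imwrite('pics/side22a.png',cv2.resize(b[100:300,130:380],None,fx=3,fy=3,interpolation=cv2.INTER_CUBIC))
E
```

```text
time: 36.7
tool_pos: [709.2, 99.1, 169.2]
tcp_rot: [-179.7, -0.3, 95.1]
ft_force: [-2.3, 13.8, -10.4]
finger_gap: -0.2
time: 37.7
tool_pos: [697.8, 249.8, 172.2]
tcp_rot: [-180.0, 0.0, 95.0]
ft_force: [-0.5, 1.0, -0.5]
finger_gap: -0.2
time: 38.6
tool_pos: [695.3, 302.4, 298.8]
tcp_rot: [179.5, -0.1, 94.9]
ft_force: [0.7, 0.5, 0.5]
finger_gap: 0.2
[132.85185736 143.88585675] [695.30583722 302.41712993 298.79851509] [0.73395627 0.45333207 0.46279962]
from [694.6 302.2 295.5] rpy [ 1.7972e+02 -5.0000e-02  9.4940e+01] gap 0.1 F [ 0.3 -0.3 -0.2] t 38.65
delta tool [-221.7 -248.1    4.1] rows 7 each [-31.67 -35.44   0.58]
rot z tool rad 1.5697 rows 11 each 0.1427
```

View pics/side22a.png

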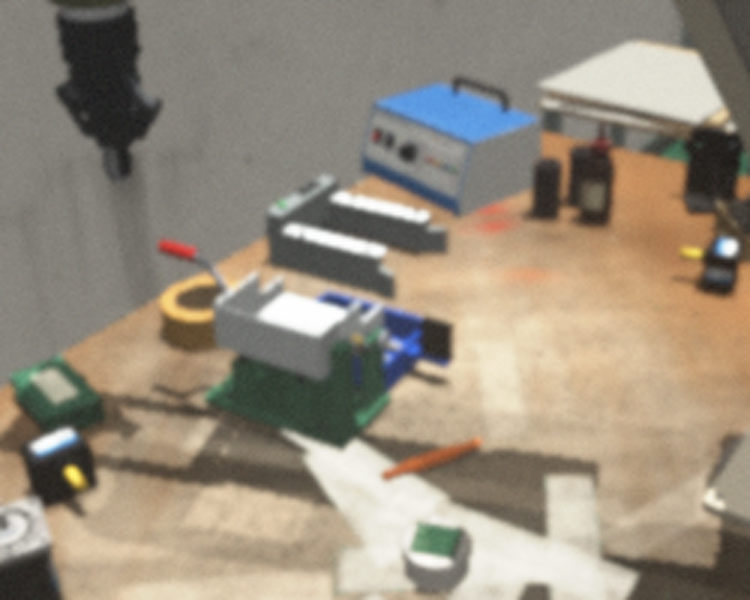

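```bash
python3 -m creep '{"translation":[[-28,-31,0],[-32,-36,0],[-32,-36,0],[-32,-36,0],[-32,-36,0],[-32,-36,0],[-32,-36,0],[0,0,0],[0,0,0],[0,0,0]],"rotation":[[0,0,0],[0,0,0],[0,0,0],[0,0,0],[0,0,0],[0,0,0],[0,0,0],[0,0,0.148],[0,0,0.148],[0,0,0.148]],"claw":[40,40,40,40,40,40,40,40,40,40]}'
python3 -m creep '{"translation":[[0,0,0],[0,0,0],[0,0,0],[0,0,0],[0,0,0],[0,0,0],[0,0,0],[0,0,0],[0,0,0]],"rotation":[[0,0,0.148],[0,0,0.148],[0,0,0.148],[0,0,0.148],[0,0,0.148],[0,0,0.148],[0,0,0.148],[0,0,0.09],[0,0,0]],"claw":[40,40,40,40,40,40,40,40,40]}'
python3 - <<'E'
from h import *
save('wrist','w23');go(465.5,60,110,5)
E
```

```text
time: 39.65
tool_pos: [465.3, 61.0, 290.6]
tcp_rot: [-179.9, 0.1, 69.1]
ft_force: [-0.9, -0.2, -0.2]
finger_gap: 40.3
time: 40.55
tool_pos: [465.6, 61.5, 290.6]
tcp_rot: [180.0, 0.2, 4.9]
ft_force: [0.8, 0.5, 0.3]
finger_gap: 39.8
from [465.7  61.6 290.8] rpy [1.80e+02 1.50e-01 5.12e+00] gap 39.9 F [-0.2 -0.6  0.3] t 40.6
delta tool [1.000e-01 1.500e+00 1.808e+02] rows 5 each [3.000e-02 3.100e-01 3.617e+01]
rot z tool rad 0.0022 rows 1 each 0.0022
```

View pics/w23.png

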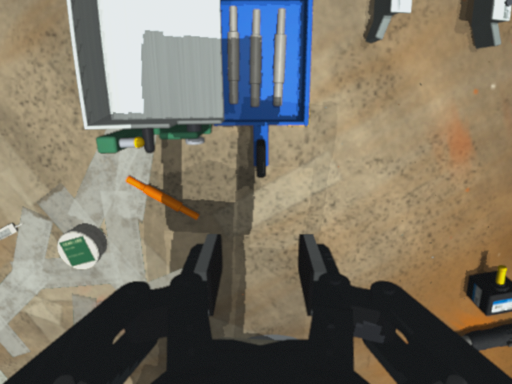

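```bash
python3 - <<'E'
from h import *
w=load('w23')
a=onz(w,(262,176),83);b=onz(w,(307,124),40);c=onz(w,(312,3),40);print('handle back',a,tip(a),'corner',b,tip(b),'edge yaw',np.degrees(np.arctan2(*(c-b)[[1,0]])))
ac=np.radians(5);h=a[:2]+20*np.array([np.cos(ac),np.sin(ac)]);print('handle',h);go(h[0],h[1],44,5)
E
```

```text
handle back [444.90986257  57.74361956  83.        ] [-137.91598653  -78.03314989] corner [506.35238806   5.01514029  40.        ] [ -81.30285817 -135.91605033] edge yaw 4.696926033593401
handle [464.83375653  59.48673442]
from [465.7  61.6 290.8] rpy [1.80e+02 1.50e-01 5.12e+00] gap 39.9 F [-0.2 -0.6  0.3] t 40.6
delta tool [ -0.4   2.  246.8] rows 7 each [-0.06  0.28 35.26]
rot z tool rad 0.0022 rows 1 each 0.0022
```

Tray not moved, all three shafts in it. Grip the handle again.

```bash
python3 -m creep '{"translation":[[0,2,30],[0,0,40],[0,0,40],[0,0,40],[0,0,40],[0,0,30],[0,0,18],[0,0,8],[0,0,0],[0,0,0]],"rotation":[[0,0,0],[0,0,0],[0,0,0],[0,0,0],[0,0,0],[0,0,0],[0,0,0],[0,0,0],[0,0,0],[0,0,0]],"claw":[45,45,45,45,45,45,45,45,45,45]}'
python3 - <<'E'
from h import *
save('wrist','w24');go(465,59.5,44,5)
E
python3 -m creep '{"translation":[[0,0,0],[0,0,0],[0,0,0],[0,0,0],[0,0,0],[0,0,0]],"rotation":[[0,0,0],[0,0,0],[0,0,0],[0,0,0],[0,0,0],[0,0,0]],"claw":[4,4,4,4,4,4]}' 100
```

```text
time: 41.6
tool_pos: [467.1, 59.8, 47.3]
tcp_rot: [180.0, -0.1, 5.1]
ft_force: [-0.5, 0.6, -0.7]
finger_gap: 45.3
from [467.6  59.8  47.8] rpy [ 1.7999e+02 -1.2000e-01  5.0600e+00] gap 45.0 F [ 1.  -1.2 -0.4] t 41.65
delta tool [-2.6  0.1  3.8] rows 1 each [-2.63  0.07  3.77]
rot z tool rad 0.0011 rows 1 each 0.0011
time: 42.25
tool_pos: [467.3, 59.9, 47.6]
tcp_rot: [180.0, -0.1, 5.1]
ft_force: [-2.5, 0.1, 7.3]
finger_gap: 10.6
```

View pics/w24.png

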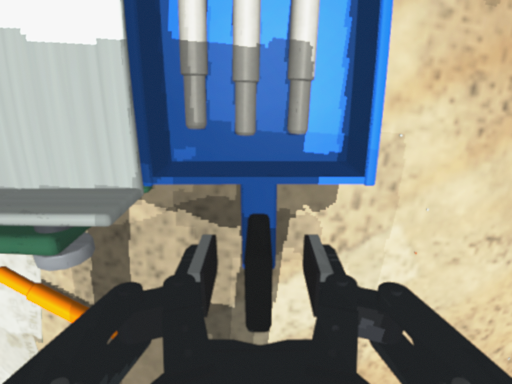

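```bash
python3 -m creep '{"translation":[[-3,0,0],[-6,0,0],[-9,0,0],[-10,0,0],[-10,0,0],[-10,0,0],[-9,0,0],[-6,0,0],[-4,0,0],[-1,0,0]],"rotation":[[0,0,0],[0,0,0],[0,0,0],[0,0,0],[0,0,0],[0,0,0],[0,0,0],[0,0,0],[0,0,0],[0,0,0]],"claw":[4,4,4,4,4,4,4,4,4,4]}'
python3 -m creep '{"translation":[[0,3,0],[-1,7,0],[-2,11,0],[-2,14,0],[-2,15,0],[-2,15,0],[-2,15,0],[-2,15,0],[-2,15,0],[-2,15,0]],"rotation":[[0,0,0],[0,0,0],[0,0,0],[0,0,0],[0,0,0],[0,0,0],[0,0,0],[0,0,0],[0,0,0],[0,0,0]],"claw":[4,4,4,4,4,4,4,4,4,4]}'
python3 - <<'E'
from h import *
save('wrist','w25');go(400,-163,47,4.2)
E
```

```text
time: 43.25
tool_pos: [397.6, 53.8, 45.8]
tcp_rot: [-180.0, 0.1, 5.0]
ft_force: [-3.8, -1.3, -1.7]
finger_gap: 10.6
time: 44.25
tool_pos: [392.6, -73.6, 46.4]
tcp_rot: [180.0, 0.0, 5.0]
ft_force: [-1.2, 1.3, -0.9]
finger_gap: 10.6
from [392.7 -75.4  46.6] rpy [1.799e+02 1.000e-02 5.000e+00] gap 10.7 F [-3.7 -1.6 -0.4] t 44.3
delta tool [-0.3 87.9 -0.2] rows 3 each [-0.11 29.31 -0.08]
rot z tool rad 0.0139 rows 1 each 0.0139
```

View pics/w25.png

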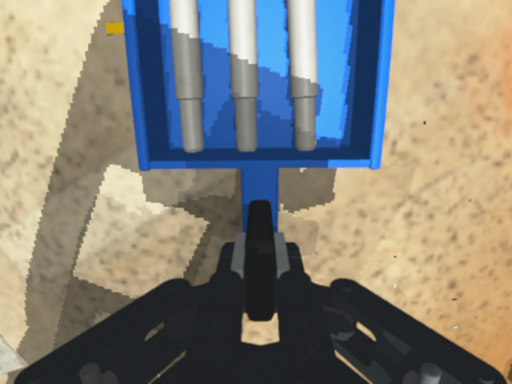

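```bash
python3 -m creep '{"translation":[[0,14,0],[0,15,0],[0,15,0],[0,14,0],[0,12,0],[0,9,0],[0,6,0],[0,2,0],[0,0,0]],"rotation":[[0,0,0],[0,0,0],[0,0,0],[0,0,0],[0,0,0],[0,0,0],[0,0,0.014],[0,0,0],[0,0,0]],"claw":[4,4,4,4,4,4,4,4,4]}'
python3 -m creep '{"translation":[[0,0,0],[0,0,0],[0,0,0],[0,0,-15],[0,0,-30],[0,0,-40],[0,0,-40],[0,0,-40],[0,0,-40],[0,0,0]],"rotation":[[0,0,0],[0,0,0],[0,0,0],[0,0,0],[0,0,0],[0,0,0],[0,0,0],[0,0,0],[0,0,0],[0,0,0]],"claw":[45,45,45,45,45,45,45,45,45,45]}'
python3 -m creep '{"translation":[[35,0,-20],[40,0,-20],[40,0,-20],[35,0,-10],[0,0,0],[0,0,0]],"rotation":[[0,0,0],[0,0,0],[0,0,0],[0,0,0],[0,0,0],[0,0,0]],"claw":[45,45,45,45,45,45]}'
python3 - <<'E'
from h import *
save('wrist','w26');go(400,-163,47,4.2)
E
```

```text
time: 45.2
tool_pos: [400.2, -158.9, 46.3]
tcp_rot: [-180.0, 0.0, 4.2]
ft_force: [-2.8, 0.1, 1.0]
finger_gap: 10.6
time: 46.2
tool_pos: [403.3, -160.2, 258.6]
tcp_rot: [179.6, -0.6, 4.2]
ft_force: [0.6, -1.0, 0.3]
finger_gap: 44.9
time: 46.8
tool_pos: [550.2, -147.4, 320.3]
tcp_rot: [-180.0, 0.1, 4.3]
ft_force: [0.2, 0.6, -1.0]
finger_gap: 44.7
from [ 549.6 -147.5  320.5] rpy [-1.7997e+02  9.0000e-02  4.2500e+00] gap 45.1 F [-0.5 -0.2 -0.1] t 46.85
delta tool [-149.9    4.5  273.7] rows 7 each [-21.41   0.64  39.1 ]
rot z tool rad 0.0008 rows 1 each 0.0008
```

View pics/w26.png

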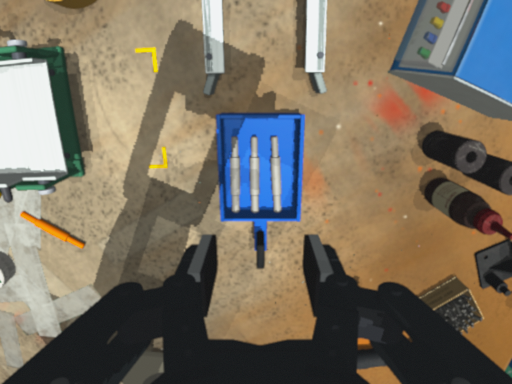

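```bash
python3 - <<'E'
from h import *
w=load('w26')
cv2.imwrite('pics/w26a.png',cv2.resize(w['frame'][0:100,190:340,::-1],None,fx=5,fy=5,interpolation=cv2.INTER_CUBIC))
cv2.imwrite('pics/w26b.png',cv2.resize(w['frame'][105:275,200:320,::-1],None,fx=5,fy=3.5,interpolation=cv2.INTER_CUBIC))
E
```

```text
(no output)
```

View pics/w26a.png

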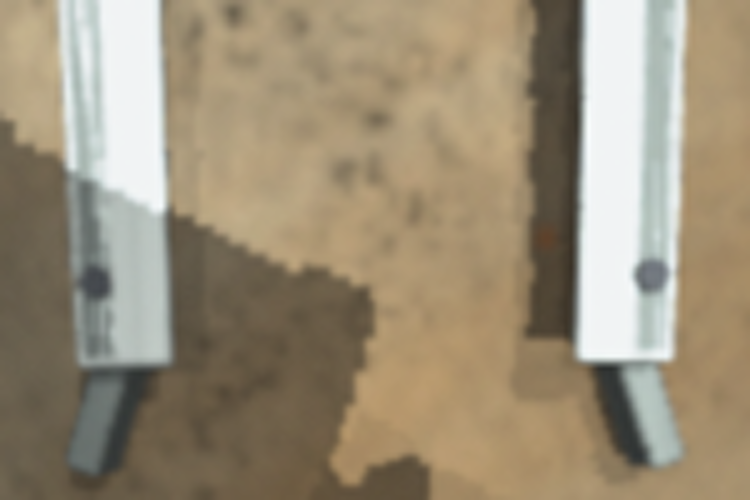

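View pics/w26b.png

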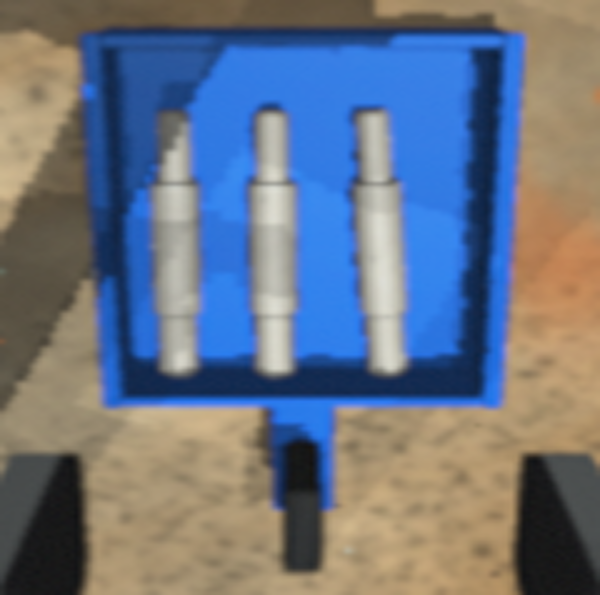

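```bash
python3 - <<'E'
from h import *
w=load('w26')
A=lambda u,v:((u+.5)/5-.5+190,(v+.5)/5-.5)
B=lambda u,v:((u+.5)/5-.5+200,(v+.5)/3.5-.5+105)
def yaw(a,b): d=b-a;return round(np.degrees(np.arctan2(d[1],d[0])),2)
li0,li1=onz(w,A(172,362),60),onz(w,A(162,10),60)
ri0,ri1=onz(w,A(576,360),60),onz(w,A(582,10),60)
lo0,lo1=onz(w,A(80,364),60),onz(w,A(60,10),60)
ro0,ro1=onz(w,A(673,360),60),onz(w,A(686,10),60)
print('yaws',yaw(li0,li1),yaw(ri0,ri1),yaw(lo0,lo1),yaw(ro0,ro1))
print('mouth mid inner',(li0+ri0)/2,'w',np.linalg.norm(li0-ri0),'outer',(lo0+ro0)/2,np.linalg.norm(lo0-ro0), 'face yaw',yaw(ro0,lo0)-90)
fl,fr,nr,nl=[onz(w,B(*c),40) for c in [(82,36),(523,34),(500,405),(106,406)]]
print('tray',np.mean([fl,fr,nr,nl],0),'yaws',yaw(nl,fl),yaw(nr,fr),yaw(nr,nl)-90,'sizes',np.linalg.norm(fl-fr),np.linalg.norm(fl-nl))
print('handle back',onz(w,B(302,570),83))
E
```

```text
yaws 4.4 5.15 5.29 4.77
mouth mid inner [ 650.39294219 -144.98051559   60.        ] w 101.21922838466863 outer [ 650.44121933 -145.6242696    60.        ] 148.8310571279568 face yaw 4.670000000000002
tray [ 516.89647718 -149.60014824   40.        ] yaws 4.38 4.25 4.459999999999994 sizes 120.27932589849297 157.45692069320583
handle back [ 383.45928396 -159.27510315   83.        ]
```

```bash
python3 - <<'E'
from h import *
go(401.5,-158.4,130,4.4)
E
```

```text
from [ 549.6 -147.5  320.5] rpy [-1.7997e+02  9.0000e-02  4.2500e+00] gap 45.1 F [-0.5 -0.2 -0.1] t 46.85
delta tool [-148.2   -0.   190.7] rows 5 each [-2.964e+01 -1.000e-02  3.814e+01]
rot z tool rad -0.0027 rows 1 each -0.0027
```

```bash
python3 -m creep '{"translation":[[-38,0,10],[-38,0,30],[-38,0,40],[-34,0,40],[0,0,40],[0,0,30],[0,0,0],[0,0,0]],"rotation":[[0,0,0],[0,0,0],[0,0,0],[0,0,0],[0,0,-0.003],[0,0,0],[0,0,0],[0,0,0]],"claw":[45,45,45,45,45,45,45,45]}'
python3 - <<'E'
from h import *
save('wrist','w27');go(401.5,-158.4,45,4.4)
E
```

```text
time: 47.65
tool_pos: [406.8, -158.2, 137.6]
tcp_rot: [-180.0, 0.0, 4.4]
ft_force: [-0.3, -0.2, 0.4]
finger_gap: 45.3
from [ 408.  -158.7  138.9] rpy [ 1.7993e+02 -1.0000e-01  4.3800e+00] gap 45.3 F [ 0.3 -0.   0.7] t 47.7
delta tool [-6.6 -0.9 93.8] rows 3 each [-2.21 -0.3  31.28]
rot z tool rad -0.0003 rows 1 each -0.0003
```

View pics/w27.png

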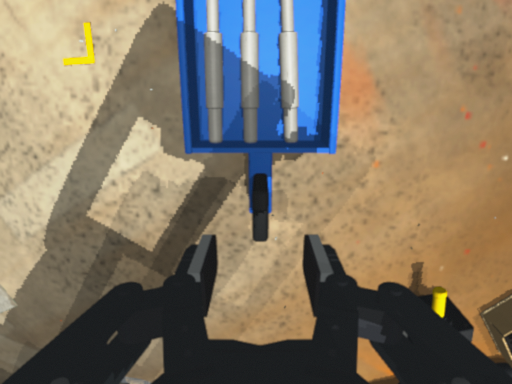

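```bash
python3 -m creep '{"translation":[[-6,0,30],[0,0,40],[0,0,18],[0,0,4],[0,0,0],[0,0,0]],"rotation":[[0,0,0],[0,0,0],[0,0,0],[0,0,0],[0,0,0],[0,0,0]],"claw":[45,45,45,45,45,45]}'
python3 -m creep '{"translation":[[0,0,0],[0,0,0],[0,0,0],[0,0,0],[0,0,0],[0,0,0]],"rotation":[[0,0,0],[0,0,0],[0,0,0],[0,0,0],[0,0,0],[0,0,0]],"claw":[4,4,4,4,4,4]}' 100
python3 -m creep '{"translation":[[0,2,0],[0,3,0],[0,2,0],[0,0,0],[0,0,0]],"rotation":[[0,0,0],[0,0,0],[0,0,0],[0,0,-0.007],[0,0,0]],"claw":[4,4,4,4,4]}'
python3 - <<'E'
from h import *
s=sense();p=np.array(s['tool_pos'][:2]);y=np.radians(s['tcp_rot'][2])
print(p,s['tcp_rot'],s['finger_gap'],'handle in dock frame',tip(p,O=(650.4,-145.3),yaw=4.8))
E
```

```text
time: 48.3
tool_pos: [403.4, -159.7, 47.5]
tcp_rot: [179.9, -0.2, 4.4]
ft_force: [0.3, -1.1, 0.5]
finger_gap: 44.7
time: 48.9
tool_pos: [402.4, -159.1, 46.4]
tcp_rot: [179.9, -0.1, 4.4]
ft_force: [-1.5, 1.1, 8.0]
finger_gap: 11.0
time: 49.4
tool_pos: [403.2, -165.6, 46.4]
tcp_rot: [180.0, -0.1, 4.8]
ft_force: [0.6, 4.3, 7.9]
finger_gap: 11.1
[ 403.23927258 -165.62085561] [ 1.79993549e+02 -1.21307053e-01  4.81720021e+00] 11.07842792033982 handle in dock frame [-247.99430533    0.43228912]
```

```bash
python3 -m creep '{"translation":[[4,0,0],[8,0,0],[11,0,0],[12,0,0],[12,0,0],[12,0,0],[12,0,0],[10,0,0],[8,0,0],[6,0,0]],"rotation":[[0,0,0],[0,0,0],[0,0,0],[0,0,0],[0,0,0],[0,0,0],[0,0,0],[0,0,0],[0,0,0],[0,0,0]],"claw":[4,4,4,4,4,4,4,4,4,4]}'
python3 - <<'E'
from h import *
s=sense();p=np.array(s['tool_pos'][:2]);print(s['finger_gap'],s['ft_force'],s['tcp_rot'],tip(p,O=(650.4,-145.3),yaw=4.8));save('wrist','w28')
E
```

```text
time: 50.4
tool_pos: [496.8, -158.4, 46.4]
tcp_rot: [180.0, 0.1, 4.8]
ft_force: [-11.3, -1.6, 13.8]
finger_gap: 11.1
11.08315368762782 [-11.29637243  -1.6001759   13.83985214] [1.79951409e+02 6.23003264e-02 4.80199420e+00] [-154.11097303   -0.19074123]
```

View pics/w28.png

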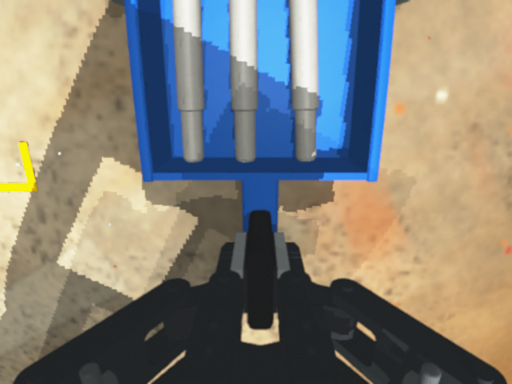

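```bash
python3 -m creep '{"translation":[[6,0,0],[9,0,0],[11,0,0],[11,0,0],[11,0,0],[11,0,0],[11,0,0],[10,0,0],[8,0,0],[6,0,0]],"rotation":[[0,0,0],[0,0,0],[0,0,0],[0,0,0],[0,0,0],[0,0,0],[0,0,0],[0,0,0],[0,0,0],[0,0,0]],"claw":[4,4,4,4,4,4,4,4,4,4]}'
python3 - <<'E'
from h import *
s=sense();p=np.array(s['tool_pos'][:2]);print(s['finger_gap'],s['ft_force'],s['tcp_rot'],tip(p,O=(650.4,-145.3),yaw=4.8));save('wrist','w29')
E
```

```text
time: 51.45
tool_pos: [590.5, -150.5, 46.5]
tcp_rot: [180.0, 0.1, 4.8]
ft_force: [-9.7, -0.6, 12.1]
finger_gap: 10.5
10.474850141748824 [-9.71465053 -0.62415059 12.09651904] [1.79959768e+02 5.50556682e-02 4.79483880e+00] [-60.12259106  -0.12837346]
```

View pics/w29.png

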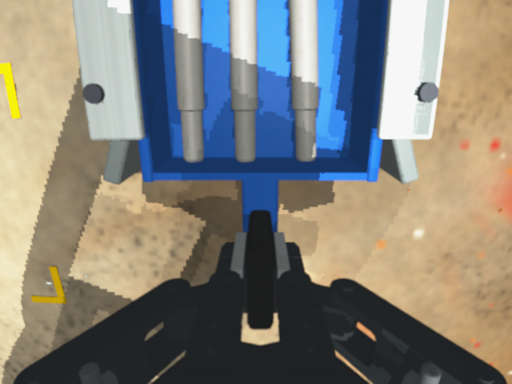

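Sliding in centred. Remaining about 25 mm; slow to the stop.

```bash
python3 -m creep '{"translation":[[4,0,0],[5,0,0],[4,0,0],[3,0,0],[3,0,0]],"rotation":[[0,0,0],[0,0,0],[0,0,0],[0,0,0],[0,0,0]],"claw":[4,4,4,4,4]}'
python3 -m creep '{"translation":[[2,0,0],[2,0,0],[1,0,0]],"rotation":[[0,0,0],[0,0,0],[0,0,0]],"claw":[4,4,4]}'
python3 - <<'E'
from h import *
s=sense();p=np.array(s['tool_pos'][:2]);print(s['finger_gap'],s['ft_force'],tip(p,O=(650.4,-145.3),yaw=4.8))
E
```

```text
time: 52.0
tool_pos: [609.0, -148.9, 46.5]
tcp_rot: [180.0, 0.1, 4.8]
ft_force: [-9.2, -0.6, 10.3]
finger_gap: 11.0
time: 52.3
tool_pos: [614.2, -148.5, 46.5]
tcp_rot: [180.0, 0.0, 4.8]
ft_force: [-8.1, -0.9, 10.4]
finger_gap: 10.7
10.660141806291232 [-8.06878656 -0.90956659 10.404017  ] [-36.37186514  -0.14386311]
```

```bash
python3 -m creep '{"translation":[[1,0,0],[1,0,0],[1,0,0]],"rotation":[[0,0,0],[0,0,0],[0,0,0]],"claw":[4,4,4]}'
python3 -m creep '{"translation":[[1,0,0],[1,0,0],[1,0,0]],"rotation":[[0,0,0],[0,0,0],[0,0,0]],"claw":[4,4,4]}'
```

```text
time: 52.6
tool_pos: [616.6, -148.3, 46.4]
tcp_rot: [180.0, 0.1, 4.8]
ft_force: [-13.6, -1.0, 13.9]
finger_gap: 11.1
time: 52.9
tool_pos: [616.6, -148.3, 46.5]
tcp_rot: [-180.0, 0.5, 4.8]
ft_force: [-34.8, -0.9, 27.4]
finger_gap: 10.8
```

```bash
python3 -m creep '{"translation":[[-1,0,0],[-1,0,0],[0,0,0]],"rotation":[[0,0,0],[0,0,0],[0,0,0]],"claw":[4,4,4]}'
python3 -m creep '{"translation":[[0,0,0],[0,0,0],[0,0,0],[0,0,0],[0,0,-15],[0,0,-30],[0,0,-40],[0,0,-40],[0,0,-40],[0,0,0]],"rotation":[[0,0,0],[0,0,0],[0,0,0],[0,0,0],[0,0,0],[0,0,0],[0,0,0],[0,0,0],[0,0,0],[0,0,0]],"claw":[45,45,45,45,45,45,45,45,45,45]}'
python3 -m creep '{"translation":[[20,0,-30],[30,0,-30],[30,0,-30],[0,0,0],[0,0,0]],"rotation":[[0,0,0],[0,0,0],[0,0,0],[0,0,0],[0,0,0]],"claw":[45,45,45,45,45]}'
python3 - <<'E'
from h import *
save('wrist','w30');save('side','side30');save('top','top30');go(616,-148,300,4.4)
b=cv2.imread('pics/side30.png'); cv2.imwrite('pics/side30a.png',cv2.resize(b[100:300,130:380],None,fx=3,fy=3,interpolation=cv2.INTER_CUBIC))
E
```

```text
time: 53.2
tool_pos: [616.7, -148.3, 46.5]
tcp_rot: [180.0, 0.2, 4.8]
ft_force: [-16.4, -1.1, 15.6]
finger_gap: 10.6
time: 54.2
tool_pos: [622.1, -148.7, 219.9]
tcp_rot: [179.7, -0.7, 4.8]
ft_force: [1.1, 0.7, 0.7]
finger_gap: 44.8
time: 54.7
tool_pos: [698.8, -140.8, 300.9]
tcp_rot: [180.0, -0.1, 4.8]
ft_force: [0.2, -0.5, -0.4]
finger_gap: 45.0
from [ 696.8 -140.8  298.6] rpy [-1.7995e+02  1.5000e-01  4.7800e+00] gap 45.1 F [-0.7  0.1  0.1] t 54.85
delta tool [-81.1   0.4  -1.2] rows 3 each [-27.05   0.14  -0.41]
rot z tool rad 0.0067 rows 1 each 0.0067
```

View pics/w30.png

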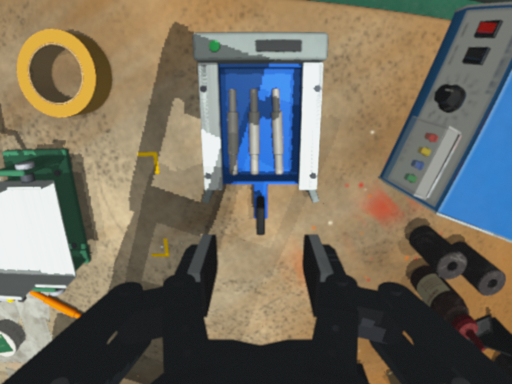

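View pics/side30a.png

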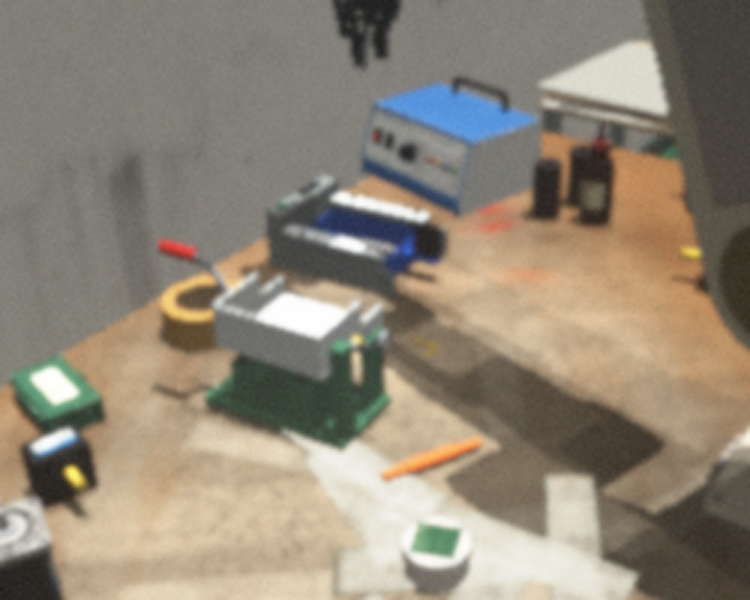

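```bash
python3 - <<'E'
from h import *
w=load('w30')
cv2.imwrite('pics/w30a.png',cv2.resize(w['frame'][50:245,190:335,::-1],None,fx=5,fy=3,interpolation=cv2.INTER_CUBIC))
D=lambda P:np.round(tip(P,O=(650.4,-145.3),yaw=4.8),1)
print(D(onz(w,(261,234),83)),'expect -56,0')
B=load('top0');C=load('top30')
d=cv2.absdiff(B['frame'],C['frame']).max(2)
for n,c in [('ghA',(188,155)),('ghB',(360,257)),('tin',(207,241))]: print(n,d[c[1]-9:c[1]+9,c[0]-9:c[0]+9].mean())
E
```

```text
[-53.7  -0.6] expect -56,0
ghA 2.185185185185185
ghB 12.512345679012345
tin 1.5555555555555556
```

View pics/w30a.png

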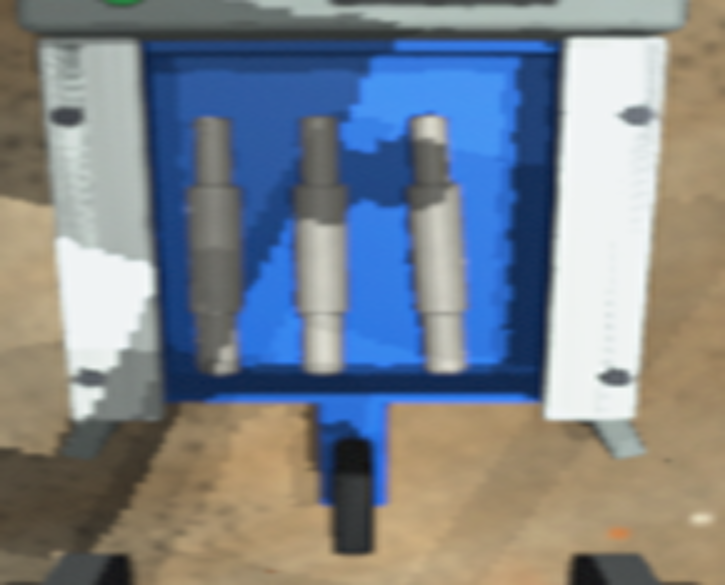

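View pics/top30.png

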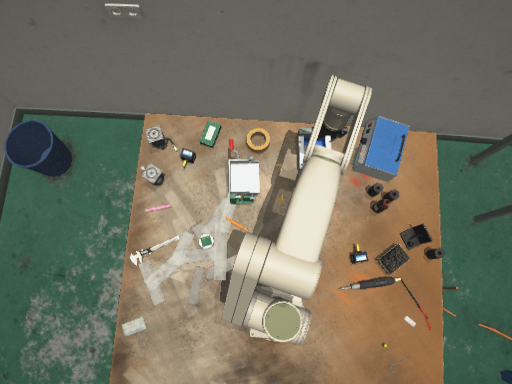

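```bash
python3 -c "
from h import *
print(hand_in())"
```

```text
the job is handed in; nothing more can be done
None
```

I found three shafts on the bench (the orange and pink ones are decoys) and laid all of them in the bucket. I then slid the tray into the bay and pushed the red bar over to its stop. The bucket swung home empty, with all three shafts in the tray. I dragged the tray to the dock, re-measured both, and slid it in. I handed the job in at about 55 s of the 210 s; no verdict was given.

**Last checks:**
- **Tray seating:** during the slide it met the back stop at 35 N with no further movement. The final picture put the handle about 2 mm deeper than the nominal home position and 0.6 mm off centre, which is within calibration error.
- **Shafts and bucket:** all three shafts lie in the tray and the bucket is back home.
- **Bystanders:** the two gearheads and the tin stand where they were. The before/after image difference at gearhead_b was higher than at the other two. I put that down to the changed arm shadow, because it looks unmoved in the picture.
- **Robot:** the gripper is open and about 250 mm above the tray, touching nothing.

No check failed. I never saw the tray knocked. The handle did slip a few millimetres in the grip when I dragged the tray out of the bay, so I released it, re-measured and gripped again before docking.

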